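# Close down the honey portioning bench

## Task

Close down the honey bench: screw both yellow jar lids fully home, and stand the widest portioning cup upright in the middle of the round mat, then nest the other cups in it one at a time from large to small, with the upright grips turned apart so that every cup sits flat on the floor of the one around it. Last, with both lids shut and every cup nested, press the canister's spray cap fully down to spray the set with sanitiser and let it spring back up; leave the filled jars and the carton where they stand.

Things in the scene. Friction and masses are not known exactly. Their poses are not given: they have to be found in the camera images.
- cup_a: widest cup: open round aluminium cup, outside dia. 116 mm at the rim, 110 at the foot, inside 110 at the rim; 60 mm high, wall 3, floor 5 thick (so a nested cup stands 5 higher), about 120 g. On its rim at its +x side stands a black upright grip. Origin: centre of the underside, z up.
- cup_a_grip (a point): middle of cup_a's grip: a flat bar 12 mm wide along the cup's y (pinch so), 16 mm radially, 63 mm out along +x from the cup's axis, from 58 to 106 mm above its foot; this point is at 86. It overhangs the wall by 13 mm; nested, it passes over the outer rims unless another grip is under it: turn the grips well apart, 60 deg or more for small cups.
- cup_b: second cup: open round aluminium cup, outside dia. 94 mm at the rim, 88 at the foot, inside 88 at the rim; 60 mm high, wall 3, floor 5 thick (so a nested cup stands 5 higher), about 100 g. On its rim at its +x side stands a black upright grip. Origin: centre of the underside, z up. Absent in some starts (then None; two to four of cup_b..cup_e are there).
- cup_b_grip (a point): middle of cup_b's grip: a flat bar 12 mm wide along the cup's y (pinch so), 16 mm radially, 52 mm out along +x from the cup's axis, from 58 to 106 mm above its foot; this point is at 86. It overhangs the wall by 13 mm; nested, it passes over the outer rims unless another grip is under it: turn the grips well apart, 60 deg or more for small cups.
- cup_c: third cup: open round aluminium cup, outside dia. 74 mm at the rim, 68 at the foot, inside 68 at the rim; 60 mm high, wall 3, floor 5 thick (so a nested cup stands 5 higher), about 80 g. On its rim at its +x side stands a black upright grip. Origin: centre of the underside, z up. Absent in some starts (then None; two to four of cup_b..cup_e are there).
- cup_c_grip (a point): middle of cup_c's grip: a flat bar 12 mm wide along the cup's y (pinch so), 16 mm radially, 42 mm out along +x from the cup's axis, from 58 to 106 mm above its foot; this point is at 86. It overhangs the wall by 13 mm; nested, it passes over the outer rims unless another grip is under it: turn the grips well apart, 60 deg or more for small cups.
- cup_d: fourth cup: open round aluminium cup, outside dia. 56 mm at the rim, 50 at the foot, inside 50 at the rim; 60 mm high, wall 3, floor 5 thick (so a nested cup stands 5 higher), about 65 g. On its rim at its +x side stands a black upright grip. Origin: centre of the underside, z up. Absent in some starts (then None; two to four of cup_b..cup_e are there).
- cup_d_grip (a point): middle of cup_d's grip: a flat bar 12 mm wide along the cup's y (pinch so), 16 mm radially, 33 mm out along +x from the cup's axis, from 58 to 106 mm above its foot; this point is at 86. It overhangs the wall by 13 mm; nested, it passes over the outer rims unless another grip is under it: turn the grips well apart, 60 deg or more for small cups.
- cup_e: smallest cup: open round aluminium cup, outside dia. 40 mm at the rim, 34 at the foot, inside 34 at the rim; 60 mm high, wall 3, floor 5 thick (so a nested cup stands 5 higher), about 50 g. On its rim at its +x side stands a black upright grip. Origin: centre of the underside, z up. Absent in some starts (then None; two to four of cup_b..cup_e are there).
- cup_e_grip (a point): middle of cup_e's grip: a flat bar 12 mm wide along the cup's y (pinch so), 16 mm radially, 25 mm out along +x from the cup's axis, from 58 to 106 mm above its foot; this point is at 86. It overhangs the wall by 13 mm; nested, it passes over the outer rims unless another grip is under it: turn the grips well apart, 60 deg or more for small cups.
- mat (a point): centre of the round black rubber mat, 144 mm across, let in flush with the bench top (nothing to climb), where the cups are to stand. Its +x axis points to the axis of the fixed canister, 155 mm away (62 mm across, 206 mm high with cap): keep the wide cups' grips off that side.
- nozzle_top (a point): centre of the top face of the grey round spray cap (36 mm across, short spout towards the mat) on the white canister; at rest 206 mm above the bench; z up. Press straight down.
- nozzle (a joint): travel of the sprung spray cap in m: 0 up at rest, 0.010 fully down. It starts to move at about 3 N and takes about 8 N when fully down; it springs back up.
- lid0 (a joint): how far the nearer honey jar's screw lid is unscrewed, rad: 0 screwed fully home against its stop, 2.6 at most; grows counter-clockwise seen from above, so closing is clockwise. The lid is captive, keeps its height and stays where it is left (friction about 0.08 N m).
- lid0_grip (a point): point to pinch on the nearer lid: on the turning axis, in the straight bar across the yellow lid (bar 86 mm long along this point's x, 12 mm thick along its y, standing 29 mm above the lid's disc, top 185 mm above the bench; the point is 13 mm below the bar's top). The point turns with the lid. The jar is fixed, 110 mm across; the lid is 106 mm across; the two jars stand 170 mm apart.
- lid1 (a joint): how far the farther honey jar's screw lid is unscrewed, rad: 0 screwed fully home against its stop, 2.6 at most; grows counter-clockwise seen from above, so closing is clockwise. The lid is captive, keeps its height and stays where it is left (friction about 0.08 N m).
- lid1_grip (a point): point to pinch on the farther lid: on the turning axis, in the straight bar across the yellow lid (bar 86 mm long along this point's x, 12 mm thick along its y, standing 29 mm above the lid's disc, top 185 mm above the bench; the point is 13 mm below the bar's top). The point turns with the lid. The jar is fixed, 110 mm across; the lid is 106 mm across; the two jars stand 170 mm apart.
- honey1: bystander: filled amber honey jar with black lid, 76 mm across, 95 mm high, standing loose beyond the work; origin at the centre of its underside.
- honey2: bystander: a second filled honey jar like honey1.
- carton: bystander: small cardboard carton 90 x 130 x 60 mm between the two filled jars; origin at the centre of its underside.
Mind the look-alikes: they are no part of the job. What is shaped like the cup_b but pink is not meant.

How it is judged:
By the outcome, as a careful person would: the job done as asked, in the order asked, and still so for the second after the job is handed in, with the robot touching nothing.
Of cup_b, cup_c, cup_d, cup_e only 2 to 4 are there at a start; the rules pass over those that are not, and their reading is None.
At some moment in a run one of cup_a, cup_b, cup_c may be knocked a few centimetres aside while the robot is not near it.
It also fails if it takes over 210 s, if anything falls off the work surface, if the arm or the gripper's body presses on something with over 40 N, if the wrist force passes 120 N, or if a joint passes its speed limit or range.

## Robot

A 7-joint arm with a two-finger parallel gripper is mounted at the origin on the work surface. World frame = base frame: x ahead of the robot, y to its left, z up, the work surface at z = 0. Lengths are in m, angles in rad, forces in N, time in s.
With the tool pointing down it reaches from about 0.425 to 1.025 m from the base axis. Payload 9.4 kg.
Tool frame: the origin (TCP) lies on the centre line of the jaws, within the pads' length; the fingertips stand 8 mm ahead of it and the grasp point (between the pads) lies 11 mm behind it; z points along the fingers, y is the line along which they close (so a half turn about z gives the same grasp; the last joint's range is limited). The gripper opens to 85 mm and grips with 20 to 120 N. Pads are 22 mm wide; open, the fingers measure 114 mm over their backs; the gripper's body (76 mm by 85 mm) begins 54 mm behind the grasp point. The pads swing forward as they close: fully open they stand 13 mm farther back than shut.
Start: joints at [-1.188, 0.599, -0.003, 1.599, 0.002, 0.943, -0.08], TCP at [0.322, 0.65, 0.239] pointing down, gripper open.
Joint ranges: [-2.57, 2.57], [-0.35, 1.97], [-1.29, 1.29], [0.11, 2.56], [-1.05, 4.19], [0.11, 1.86], [-2.63, 2.63]. Speed limits (rad/s): [2.22, 2.22, 3.01, 3.01, 3.14, 3.14, 3.14].

## Interface

Orientations are given as a unit quaternion [x, y, z, w].
In Python, from bench import manip gives the robot as it stands.
- The arm moves only by the tool apply_moves, never from a script. Its argument "targets" is a list of rows, each an object with "fingers": the closure, from -1 (fully open) to 1 (shut); "dp": the shift along the tool's x, y, z in m, a list of three; "yaw": the turn about the tool's z in degrees. In form: [{"fingers": fingers, "dp": [tx, ty, tz], "yaw": yaw}, ...]. A call has 1 to 10 rows; each row is the pose to reach, as a shift and turn from the pose commanded when the call began, along the tool's axes at that moment; what a row does not reach only later rows make up. A row lasts 1/10 s, in which the tool goes at most 50 mm and 8.59 degrees, less where a joint would pass 70% of its speed; a pose out of reach is approached as far as the arm can. A call with a gripper value outside its range is refused whole. The fingers move at their own pace and stop on an object; "force" is the grip in N (left out, the last holds). Time passes only in rows, so rows that repeat a pose let the fingers close. It gives the time, the measured TCP pose, the force, the opening and the grip force at its end, in the units of the state.
- manip.get_state(): the state, without advancing time (a new reading comes with each control period).
- manip.read_camera(name): name is "scene" or "top" or "wrist"; returns the picture (384x512x3 uint8, red, green, blue); there is no depth.
- manip.camera_model(name): a dict with "K" (3x3 intrinsics, pixels), "rvec" (rotation vector, rad) and "tvec" (3), from world to camera coordinates, as OpenCV has them. Camera axes: x right, y down, z forward; pixel columns grow to the right and rows downward; lengths in m; the calibration is good to about 2 mm. A picture is of the moment at which its call begins: read the wrist's pose just before it. camera_model takes no time and is no camera call; for the wrist camera it gives the pose at the moment of the call.
- manip.finish_job(): hands the job in; it is judged then, once.
The state is a dict: "time_s": time; "joints": joint angles; "qvel": joint speeds; "effort": joint torques, N m; "position": TCP position; "ee_rot": TCP orientation; "contact_force": force on the tool from outside, world axes, zero at the start; "moment": the same for the moment, N m; "gripper_width": finger opening in m; "grip_force": force on a finger pad.
Only numpy, scipy, OpenCV 4.12 (cv2) and the standard library are available. Lean on these libraries where they do the work, as an engineer would, in place of code of your own. Each camera call takes 0.05 s, during which the arm holds its last target. There are 200 camera calls.

## Working session

There is one attempt and no reset: what is moved stays moved. The work goes in short steps, Python scripts to look and compute and a tool call to move; the robot and the scene stay as the last step left them, time stands still between calls to the robot, and variables do not carry over. Pictures are saved under pics/ and viewed, at most 14 in all, crops included, and the job is handed in when it is done.

Besides the shell and the picture viewer there is one more tool, called after "Call:" as name([rows], argument=value, ...), one row to a line, values as JSON. apply_moves: Moves the arm, as the interface text tells. Its arguments: {"type":"object","properties":{"targets":{"type":"array","items":{"type":"object","properties":{"fingers":{"type":"number"},"dp":{"type":"array","items":{"type":"number"}},"yaw":{"type":"number"}}}},"force":{"type":"number"}},"required":["targets"]}

```bash
ls; mkdir -p pics
python3 - <<'E'
from bench import manip
import cv2,json
s=manip.get_state();print({k:s[k] for k in('time_s','joints','position','ee_rot','gripper_width','contact_force')})
for n in('scene','top','wrist'):
    im=manip.read_camera(n);cv2.imwrite(f'pics/{n}0.png',im[...,::-1])
    m=manip.camera_model(n);print(n,m)
a=cv2.imread('pics/scene0.png');b=cv2.imread('pics/top0.png')
E
```

```text
pics
{'time_s': 0.0, 'joints': array([-1.18769577,  0.60017171, -0.00257724,  1.60014428,  0.00180203,
        0.94288403, -0.07980043]), 'position': array([0.3215219 , 0.64928679, 0.23837765]), 'ee_rot': array([ 2.27837825e-01,  9.73698763e-01, -7.93585642e-04, -1.19469160e-04]), 'gripper_width': 0.08529411234427028, 'contact_force': array([ 0.171872  , -0.63812895, -0.65315884])}
scene {'K': array([[489.75189765,   0.        , 254.64888032],
       [  0.        , 489.75189765, 192.38006928],
       [  0.        ,   0.        ,   1.        ]]), 'rvec': array([ 1.98845834,  0.80541977, -0.47028701]), 'tvec': array([-0.42604478, -0.08977708,  1.87501516])}
top {'K': array([[444.27807451,   0.        , 260.15978856],
       [  0.        , 444.27807451, 199.41897581],
       [  0.        ,   0.        ,   1.        ]]), 'rvec': array([ 2.18496563, -2.13554902,  0.12043628]), 'tvec': array([-0.02331833,  0.61301256,  1.40259521])}
wrist {'K': array([[286.00884283,   0.        , 251.96530565],
       [  0.        , 286.00884283, 193.97357881],
       [  0.        ,   0.        ,   1.        ]]), 'rvec': array([-2.47266747, -1.53519393, -0.2007614 ]), 'tvec': array([-0.7237798 , -0.03340981,  0.37860809])}
```

View pics/top0.png

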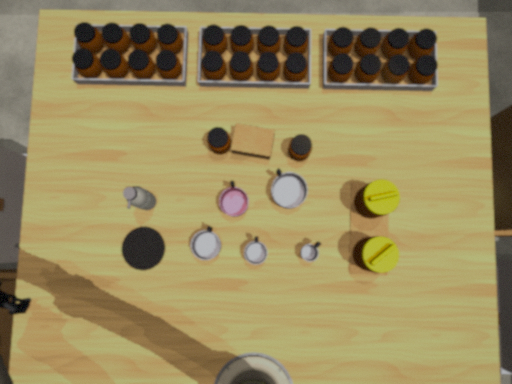

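View pics/scene0.png

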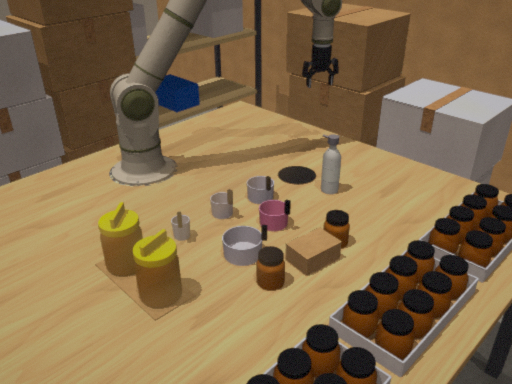

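```bash
cat > h.py <<'E'
import numpy as np,cv2
from bench import manip
from scipy.spatial.transform import Rotation as R
def cam(n):
    m=manip.camera_model(n);Rm=cv2.Rodrigues(np.array(m['rvec'],float))[0];return m['K'],Rm,np.array(m['tvec'],float)
def ray(n,uv,z,c=None):
    K,Rm,t=c or cam(n);uv=np.atleast_2d(uv).astype(float)
    d=np.c_[uv,np.ones(len(uv))]@np.linalg.inv(K).T@Rm;C=-Rm.T@t
    return C+d*((z-C[2])/d[:,2:3])
def proj(n,P,c=None):
    K,Rm,t=c or cam(n);q=(np.atleast_2d(P)@Rm.T+t)@K.T;return q[:,:2]/q[:,2:]
def shot(n,name=None):
    c=cam(n);im=manip.read_camera(n)[...,::-1].copy()
    if name: cv2.imwrite(f'pics/{name}.png',im)
    return im,c
def tool(d):
    "world vector -> tool axes"
    s=manip.get_state();return R.from_quat(s['ee_rot']).inv().apply(d)
def ang(s=None):
    "heading of tool x and y axes in world, deg"
    s=s or manip.get_state();M=R.from_quat(s['ee_rot']).as_matrix();return [np.degrees(np.arctan2(M[1,i],M[0,i])) for i in(0,1)]
def blobs(mask,amin):
    n,l,st,ce=cv2.connectedComponentsWithStats(mask.astype(np.uint8));return [(st[i],ce[i],l==i) for i in range(1,n) if st[i][4]>=amin]
E
python3 - <<'E'
from h import *
im=cv2.imread('pics/top0.png');c=cam('top');hsv=cv2.cvtColor(im,cv2.COLOR_BGR2HSV);H,S,V=cv2.split(hsv)
print('cam',-c[1].T@c[2])
roi=np.zeros_like(H,bool);roi[120:290,110:420]=1
for nm,m,z in(('alu',(S<75)&(V>90)&roi,.06),('dark',(V<55)&roi,.106),('yellow',(H>22)&(H<35)&(S>200)&roi,.156),('pink',((H>150)&(S>60))&roi,.06)):
    for st,ce,_ in blobs(m,12): print(nm,st,ce.round(1),ray('top',ce,z,c)[0].round(3),'z0',ray('top',ce,0,c)[0].round(3))
s=manip.get_state();K,Rm,t=cam('wrist');C=-Rm.T@t
M=R.from_quat(s['ee_rot']).as_matrix();print('wristcam in tool',M.T@(C-s['position']),'\n',(M.T@Rm.T).round(3),ang())
b=cv2.resize(im[150:290,110:420],None,fx=2.5,fy=2.5,interpolation=cv2.INTER_CUBIC);cv2.imwrite('pics/top0c.png',b)
E
```

```text
cam [ 0.44837043 -0.01647974  1.46365769]
alu [ 271  171   37   38 1076] [288.9 189.8] [ 0.643 -0.1    0.06 ] z0 [ 0.652 -0.104  0.   ]
alu [122 187  34  22 559] [138.5 197.6] [0.608 0.378 0.06 ] z0 [0.614 0.395 0.   ]
alu [234 187  15  27  61] [244. 198.] [0.614 0.042 0.06 ] z0 [0.621 0.045 0.   ]
alu [219 188  25  29 461] [231.  202.6] [0.598 0.083 0.06 ] z0 [0.605 0.087 0.   ]
alu [190 230  32  31 754] [205.1 244.8] [0.463 0.16  0.06 ] z0 [0.464 0.168 0.   ]
alu [244 240  25  25 474] [255.5 252.4] [0.443 0.001 0.06 ] z0 [0.443 0.002 0.   ]
alu [300 243  20  19 277] [309.2 252.6] [ 0.446 -0.167  0.06 ] z0 [ 0.446 -0.174  0.   ]
dark [209 128  18  19 272] [217.3 137.5] [0.797 0.129 0.106] z0 [0.824 0.14  0.   ]
dark [292 139  16  16 119] [297.7 147.3] [ 0.771 -0.123  0.106] z0 [ 0.797 -0.131  0.   ]
dark [355 190  17  26 163] [360.4 204.1] [ 0.598 -0.318  0.106] z0 [ 0.609 -0.341  0.   ]
dark [ 123  228   41   41 1267] [142.8 247.9] [0.449 0.344 0.106] z0 [0.449 0.372 0.   ]
dark [354 239  13  29 165] [358.7 253.2] [ 0.448 -0.312  0.106] z0 [ 0.448 -0.335  0.   ]
yellow [363 182  35  33 473] [378.1 196.1] [ 0.617 -0.359  0.156] z0 [ 0.637 -0.4    0.   ]
yellow [361 238  34  32 315] [375.7 252.9] [ 0.45  -0.351  0.156] z0 [ 0.45  -0.391  0.   ]
pink [220 187  27  29 292] [234.6 198.9] [0.61  0.072 0.06 ] z0 [0.617 0.076 0.   ]
wristcam in tool [ 0.06615924 -0.00033513 -0.1343998 ] 
 [[-0.    -0.966 -0.26 ]
 [ 1.     0.    -0.001]
 [ 0.001 -0.26   0.966]] [np.float64(153.6608602611351), np.float64(63.66085037296908)]
```

View pics/top0c.png

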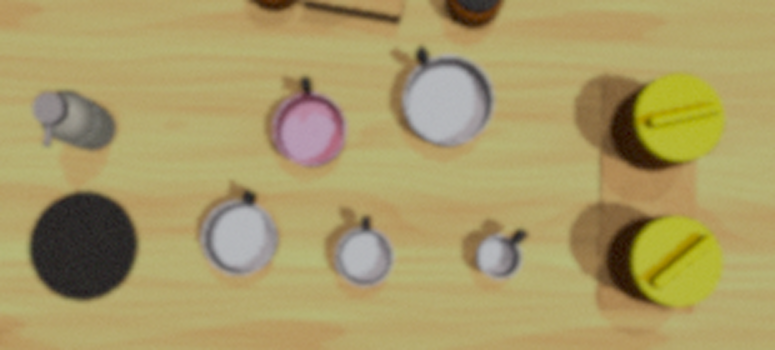

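```bash
cat >> h.py <<'E'
def go(*wps):
    "print dp,yaw from the present pose to TCP waypoints (x,y,z,heading of tool x deg), and row counts"
    s=manip.get_state();p=s['position'];a=ang(s)[0];q=p;b=a
    for x,y,z,h in wps:
        w=np.array([x,y,z]);d=tool(w-p);dy=-((h-a+180)%360-180)
        print('dp',d.round(3).tolist(),'yaw',round(dy,1),'rows',np.ceil(max(np.linalg.norm(w-q)/.05,abs((h-b+180)%360-180)/8.59)));q=w;b=h
E
python3 - <<'E'
from h import *
go((.50,.35,.30,130),(.55,.05,.30,130),(.55,-.3,.3,130),(.47,-.33,.30,130))
E
```

```text
dp [-0.293, -0.189, -0.061] yaw 23.7 rows 8.0
dp [-0.471, -0.436, -0.061] yaw 23.7 rows 7.0
dp [-0.626, -0.75, -0.06] yaw 23.7 rows 7.0
dp [-0.568, -0.812, -0.06] yaw 23.7 rows 2.0
```

Call:
apply_moves([
  {"fingers":-1,"dp":[-0.293,-0.189,-0.061],"yaw":23.7},
  {"fingers":-1,"dp":[-0.293,-0.189,-0.061],"yaw":23.7},
  {"fingers":-1,"dp":[-0.293,-0.189,-0.061],"yaw":23.7},
  {"fingers":-1,"dp":[-0.293,-0.189,-0.061],"yaw":23.7},
  {"fingers":-1,"dp":[-0.293,-0.189,-0.061],"yaw":23.7},
  {"fingers":-1,"dp":[-0.293,-0.189,-0.061],"yaw":23.7},
  {"fingers":-1,"dp":[-0.293,-0.189,-0.061],"yaw":23.7},
  {"fingers":-1,"dp":[-0.293,-0.189,-0.061],"yaw":23.7},
  {"fingers":-1,"dp":[-0.293,-0.189,-0.061],"yaw":23.7},
], force=60)

```text
time_s: 1.05
position: [0.5014, 0.3487, 0.3006]
ee_rot: [0.425, 0.905, 0.0, 0.0]
contact_force: [-0.7, 0.5, -0.4]
gripper_width: 0.085
grip_force: 0.0
```

Call:
apply_moves([
  {"fingers":-1,"dp":[-0.415,-0.283,0],"yaw":0},
  {"fingers":-1,"dp":[-0.415,-0.283,0],"yaw":0},
  {"fingers":-1,"dp":[-0.415,-0.283,0],"yaw":0},
  {"fingers":-1,"dp":[-0.415,-0.283,0],"yaw":0},
  {"fingers":-1,"dp":[-0.415,-0.283,0],"yaw":0},
  {"fingers":-1,"dp":[-0.415,-0.283,0],"yaw":0},
  {"fingers":-1,"dp":[-0.415,-0.283,0],"yaw":0},
  {"fingers":-1,"dp":[-0.415,-0.283,0],"yaw":0},
  {"fingers":-1,"dp":[-0.415,-0.283,0],"yaw":0},
  {"fingers":-1,"dp":[-0.415,-0.283,0],"yaw":0},
])

```text
time_s: 2.05
position: [0.5504, -0.1469, 0.2999]
ee_rot: [0.421, 0.907, 0.0, -0.0]
contact_force: [1.2, 0.6, 0.5]
gripper_width: 0.0856
grip_force: 0.0
```

Call:
apply_moves([
  {"fingers":-1,"dp":[-0.093,-0.17,0],"yaw":0},
  {"fingers":-1,"dp":[-0.093,-0.17,0],"yaw":0},
  {"fingers":-1,"dp":[-0.093,-0.17,0],"yaw":0},
  {"fingers":-1,"dp":[-0.093,-0.17,0],"yaw":0},
  {"fingers":-1,"dp":[-0.093,-0.17,0],"yaw":0},
  {"fingers":-1,"dp":[-0.093,-0.17,0],"yaw":0},
])

```text
time_s: 2.65
position: [0.4798, -0.327, 0.2997]
ee_rot: [0.423, 0.906, 0.0, -0.0]
contact_force: [0.6, 1.7, 0.0]
gripper_width: 0.0853
grip_force: 0.0
```

Run:
```python
from h import *
s=manip.get_state();print(s['time_s'],s['position'],s['joints'],ang())
im,c=shot('wrist','w1');hsv=cv2.cvtColor(im,cv2.COLOR_BGR2HSV);H,S,V=cv2.split(hsv)
for st,ce,_ in blobs((H>20)&(H<36)&(S>190)&(V>60),200): print(st,ce.round(),ray('wrist',ce,.156,c).round(3))
```

```text
2.65 [ 0.47977715 -0.32698432  0.29973901] [ 0.28656223  0.36883651  0.29591159  1.88165529 -0.13411153  0.91097355
  1.34354774] [np.float64(129.95455920087554), np.float64(39.95454636451842)]
[184 139  72  52 286] [229. 155.] [[ 0.443 -0.318  0.156]]
[ 191  147   28   96 1320] [209. 190.] [[ 0.449 -0.359  0.156]]
[274 241  66  47 551] [303. 254.] [[ 0.569 -0.349  0.156]]
[ 287  254   55   74 1448] [320. 293.] [[ 0.616 -0.374  0.156]]
[318 287  36  45 410] [336. 312.] [[ 0.647 -0.379  0.156]]
```

View pics/w1.png

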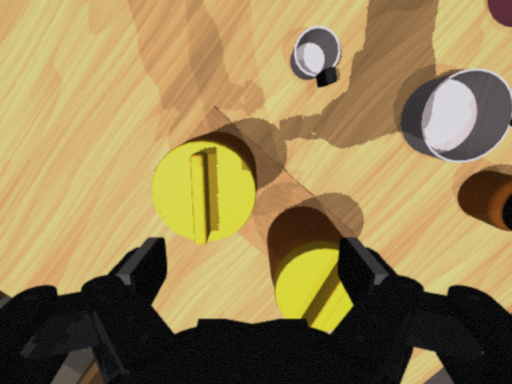

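```bash
cat >> h.py <<'E'
def lid(im,c,approx,n='wrist'):
    "lid axis from the disc hull (z .156) and bar top (z .185)"
    H,S,V=cv2.split(cv2.cvtColor(im,cv2.COLOR_BGR2HSV))
    u0=proj(n,[*approx,.156],c)[0];g=np.indices(H.shape)[::-1];near=np.hypot(g[0]-u0[0],g[1]-u0[1])<68
    m=(H>20)&(H<36)&(S>150)&near
    pts=np.argwhere(m)[:,::-1];hu=cv2.convexHull(pts.astype(np.float32))[:,0]
    P=ray(n,hu,.156,c)[:,:2];(e,r)=cv2.minEnclosingCircle((P*1000).astype(np.float32));print('disc',np.round(e,1),'r',round(r,1))
    return m,V
E
python3 - <<'E'
from h import *
im=cv2.imread('pics/w1.png');c=cam('wrist')
m,V=lid(im,c,(.449,-.345))
vv=V[m];print(np.percentile(vv,[5,25,50,75,95]))
for y in(165,190,215): print(V[y,182:226].tolist())
E
```

```text
disc [ 450.  -363.2] r 54.8
[100.   209.25 216.   217.   218.  ]
[218, 217, 217, 216, 213, 216, 218, 216, 215, 214, 217, 216, 217, 216, 218, 217, 216, 214, 210, 191, 155, 108, 76, 72, 71, 94, 136, 163, 168, 165, 167, 167, 164, 167, 194, 210, 216, 218, 218, 218, 213, 217, 218, 216]
[219, 217, 217, 217, 216, 216, 215, 215, 215, 198, 198, 216, 216, 217, 217, 217, 217, 218, 214, 213, 199, 175, 131, 80, 74, 70, 88, 139, 164, 169, 165, 166, 169, 165, 168, 180, 206, 215, 216, 218, 217, 214, 216, 215]
[218, 217, 216, 216, 214, 214, 216, 215, 216, 214, 201, 201, 213, 217, 217, 213, 219, 218, 217, 216, 217, 214, 191, 138, 88, 74, 77, 91, 138, 163, 164, 164, 167, 164, 162, 165, 184, 207, 215, 216, 216, 218, 215, 219]
```

Run:
```python
from h import *
c=cam('wrist')
Rg=ray('wrist',[(201.5,165),(203.7,190),(205.5,215)],.185,c);L=ray('wrist',[(191.5,190),(192.7,215)],.185,c);print(Rg.round(4),L.round(4))
d=Rg[2]-Rg[0];print('bar heading',np.degrees(np.arctan2(d[1],d[0])))
e=ray('wrist',[(196,151),(201,243)],.185,c);print('ends',e.round(4),e.mean(0))
```

```text
[[ 0.4296 -0.3354  0.185 ]
 [ 0.4449 -0.3521  0.185 ]
 [ 0.4607 -0.3699  0.185 ]] [[ 0.4366 -0.3592  0.185 ]
 [ 0.4517 -0.3775  0.185 ]]
bar heading -47.998130482416215
ends [[ 0.4185 -0.3288  0.185 ]
 [ 0.4745 -0.3948  0.185 ]] [ 0.4465403  -0.36176451  0.185     ]
```

Call:
apply_moves([
  {"fingers":-1,"dp":[-0.006,-0.047,0.06],"yaw":-2},
  {"fingers":-1,"dp":[-0.006,-0.047,0.06],"yaw":-2},
  {"fingers":-1,"dp":[-0.006,-0.047,0.132],"yaw":-2},
  {"fingers":-1,"dp":[-0.006,-0.047,0.132],"yaw":-2},
  {"fingers":-1,"dp":[-0.006,-0.047,0.132],"yaw":-2},
  {"fingers":0.5,"dp":[-0.006,-0.047,0.132],"yaw":-2},
  {"fingers":1,"dp":[-0.006,-0.047,0.132],"yaw":-2},
  {"fingers":1,"dp":[-0.006,-0.047,0.132],"yaw":-2},
  {"fingers":1,"dp":[-0.006,-0.047,0.132],"yaw":-2},
  {"fingers":1,"dp":[-0.006,-0.047,0.132],"yaw":-2},
], force=60)

```text
time_s: 3.7
position: [0.447, -0.363, 0.1691]
ee_rot: [0.407, 0.913, -0.0, 0.001]
contact_force: [-16.1, -16.7, 13.2]
gripper_width: 0.0125
grip_force: 13.5
```

Run:
```python
from h import *
s=manip.get_state();print(s['position'],s['joints'][6],ang(),s['contact_force'],s['moment'],s['gripper_width'],s['grip_force'])
```

```text
[ 0.44702854 -0.36302615  0.16912272] 1.5241446684679572 [np.float64(131.95629512414578), np.float64(41.9562752720786)] [-16.14259368 -16.73028877  13.19983417] [-4.24196951  3.7872279  -0.07232893] 0.012546700604804246 13.461772799491882
```

Call:
apply_moves([
  {"fingers":1,"dp":[0,-0.002,-0.003],"yaw":0},
  {"fingers":1,"dp":[0,-0.002,-0.003],"yaw":0},
  {"fingers":1,"dp":[0,-0.002,-0.003],"yaw":8},
  {"fingers":1,"dp":[0,-0.002,-0.003],"yaw":16},
  {"fingers":1,"dp":[0,-0.002,-0.003],"yaw":20},
  {"fingers":1,"dp":[0,-0.002,-0.003],"yaw":20},
])

```text
time_s: 4.3
position: [0.4469, -0.3633, 0.1696]
ee_rot: [0.56, 0.828, -0.0, 0.0]
contact_force: [7.6, -3.2, -24.1]
gripper_width: 0.0107
grip_force: 62.5
```

```bash
cat >> h.py <<'E'
def st():
    s=manip.get_state();print(round(s['time_s'],2),s['position'].round(4),'j7',round(s['joints'][6],2),'hx',round(ang(s)[0],1),'F',np.round(s['contact_force'],1),'M',np.round(s['moment'],2),'w',round(s['gripper_width'],4),'g',round(s['grip_force'],1))
E
python3 -c "from h import *;st()"
```

```text
4.3 [ 0.4469 -0.3633  0.1696] j7 1.27 hx 111.9 F [  7.6  -3.2 -24.1] M [-0.75 -1.93 -0.07] w 0.0107 g 62.5
```

Call:
apply_moves([
  {"fingers":1,"dp":[0,0,0.002],"yaw":8},
  {"fingers":1,"dp":[0,0,0.002],"yaw":16},
  {"fingers":1,"dp":[0,0,0.002],"yaw":24},
  {"fingers":1,"dp":[0,0,0.002],"yaw":32},
  {"fingers":1,"dp":[0,0,0.002],"yaw":40},
  {"fingers":1,"dp":[0,0,0.002],"yaw":40},
])

```text
time_s: 4.9
position: [0.4482, -0.3634, 0.1695]
ee_rot: [0.81, 0.586, 0.001, 0.001]
contact_force: [7.8, 0.2, -5.0]
gripper_width: 0.0105
grip_force: 65.4
```

```bash
python3 -c "from h import *;st()"
```

```text
4.9 [ 0.4482 -0.3634  0.1695] j7 0.76 hx 71.8 F [ 7.8  0.2 -5. ] M [ 0.03 -1.65 -0.05] w 0.0105 g 65.4
```

Call:
apply_moves([
  {"fingers":1,"dp":[0,0,0],"yaw":8},
  {"fingers":1,"dp":[0,0,0],"yaw":16},
  {"fingers":1,"dp":[0,0,0],"yaw":24},
  {"fingers":1,"dp":[0,0,0],"yaw":30},
  {"fingers":1,"dp":[0,0,0],"yaw":30},
])

```text
time_s: 5.4
position: [0.449, -0.3639, 0.1695]
ee_rot: [0.934, 0.357, 0.001, 0.002]
contact_force: [10.0, -1.3, -6.7]
gripper_width: 0.0109
grip_force: 65.1
```

```bash
python3 -c "from h import *;st()"
```

```text
5.4 [ 0.449  -0.3639  0.1695] j7 0.38 hx 41.9 F [10.  -1.3 -6.7] M [-0.35 -2.21 -0.08] w 0.0109 g 65.1
```

Call:
apply_moves([
  {"fingers":1,"dp":[0,0,0],"yaw":8},
  {"fingers":1,"dp":[0,0,0],"yaw":16},
  {"fingers":1,"dp":[0,0,0],"yaw":24},
  {"fingers":1,"dp":[0,0,0],"yaw":30},
  {"fingers":1,"dp":[0,0,0],"yaw":30},
])

```text
time_s: 5.9
position: [0.4494, -0.3648, 0.1695]
ee_rot: [0.995, 0.103, 0.002, 0.002]
contact_force: [12.1, -5.0, -9.0]
gripper_width: 0.0107
grip_force: 64.9
```

```bash
python3 -c "from h import *;st()"
```

```text
5.9 [ 0.4494 -0.3648  0.1695] j7 -0.01 hx 11.9 F [12.1 -5.  -9. ] M [-0.99 -2.43 -0.11] w 0.0107 g 64.9
```

Call:
apply_moves([
  {"fingers":1,"dp":[0,0,0],"yaw":6},
  {"fingers":1,"dp":[0,0,0],"yaw":12},
  {"fingers":1,"dp":[0,0,0],"yaw":16},
  {"fingers":1,"dp":[0,0,0],"yaw":16},
])

```text
time_s: 6.3
position: [0.4494, -0.3652, 0.1695]
ee_rot: [0.999, -0.034, 0.002, 0.002]
contact_force: [11.0, -6.3, -10.3]
gripper_width: 0.0109
grip_force: 68.6
```

```bash
python3 -c "from h import *;st()"
```

```text
6.3 [ 0.4494 -0.3652  0.1695] j7 -0.22 hx -3.9 F [ 11.   -6.3 -10.3] M [-1.43 -2.3   1.29] w 0.0109 g 68.6
```

Call:
apply_moves([
  {"fingers":0.2,"dp":[0,0,0],"yaw":0},
  {"fingers":-1,"dp":[0,0,0],"yaw":0},
  {"fingers":-1,"dp":[0,0,0],"yaw":0},
  {"fingers":-1,"dp":[0,0,-0.05],"yaw":0},
  {"fingers":-1,"dp":[0,0,-0.1],"yaw":0},
  {"fingers":-1,"dp":[0.05,0.005,-0.13],"yaw":-8},
  {"fingers":-1,"dp":[0.1,0.01,-0.13],"yaw":-16},
  {"fingers":-1,"dp":[0.15,0.014,-0.13],"yaw":-24},
  {"fingers":-1,"dp":[0.175,0.015,-0.13],"yaw":-32},
  {"fingers":-1,"dp":[0.175,0.015,-0.13],"yaw":-40},
])

```text
time_s: 7.3
position: [0.6235, -0.3898, 0.298]
ee_rot: [0.95, 0.313, 0.0, -0.0]
contact_force: [-0.6, -0.7, -1.5]
gripper_width: 0.0854
grip_force: 0.0
```

Call:
apply_moves([
  {"fingers":-1,"dp":[0,0,0],"yaw":-66},
  {"fingers":-1,"dp":[0,0,0],"yaw":-66},
  {"fingers":-1,"dp":[0,0,0],"yaw":-66},
  {"fingers":-1,"dp":[0,0,0],"yaw":-66},
  {"fingers":-1,"dp":[0,0,0],"yaw":-66},
  {"fingers":-1,"dp":[0,0,0],"yaw":-66},
  {"fingers":-1,"dp":[0,0,0],"yaw":-66},
  {"fingers":-1,"dp":[0,0,0],"yaw":-66},
  {"fingers":-1,"dp":[0,0,0],"yaw":-66},
])

```text
time_s: 8.2
position: [0.6183, -0.3915, 0.2995]
ee_rot: [0.629, 0.777, 0.0, -0.0]
contact_force: [-0.3, 0.8, 0.5]
gripper_width: 0.0854
grip_force: 0.0
```

Run:
```python
from h import *
st();im,c=shot('wrist','w2');m,V=lid(im,c,(.617,-.365))
```

```text
8.2 [ 0.6183 -0.3915  0.2995] j7 0.98 hx 102.0 F [-0.3  0.8  0.5] M [-0.05  0.05  0.  ] w 0.0854 g 0.0
disc [ 616.9 -369.9] r 52.4
```

View pics/w2.png

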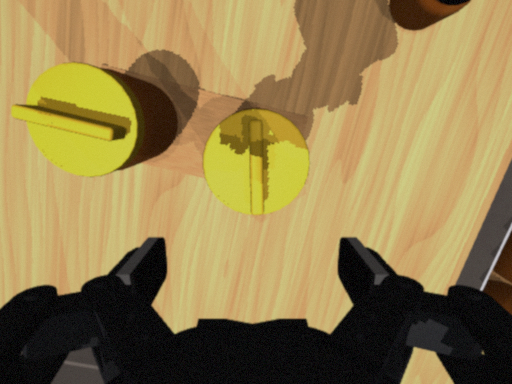

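Call:
apply_moves([
  {"fingers":-1,"dp":[0.021,0.003,0.05],"yaw":0},
  {"fingers":-1,"dp":[0.021,0.003,0.1],"yaw":0},
  {"fingers":-1,"dp":[0.021,0.003,0.129],"yaw":0},
  {"fingers":-1,"dp":[0.021,0.003,0.129],"yaw":0},
  {"fingers":0.5,"dp":[0.021,0.003,0.129],"yaw":0},
  {"fingers":1,"dp":[0.021,0.003,0.129],"yaw":0},
  {"fingers":1,"dp":[0.021,0.003,0.129],"yaw":0},
  {"fingers":1,"dp":[0.021,0.003,0.129],"yaw":0},
  {"fingers":1,"dp":[0.021,0.003,0.129],"yaw":0},
  {"fingers":1,"dp":[0.021,0.003,0.129],"yaw":5},
])

```text
time_s: 9.25
position: [0.6177, -0.3703, 0.1716]
ee_rot: [0.663, 0.748, 0.0, 0.001]
contact_force: [-1.1, 1.8, 5.5]
gripper_width: 0.0106
grip_force: 59.6
```

```bash
python3 -c "from h import *;st()"
```

```text
9.25 [ 0.6177 -0.3703  0.1716] j7 0.95 hx 96.9 F [-1.1  1.8  5.5] M [0.26 0.32 0.12] w 0.0106 g 59.6
```

Call:
apply_moves([
  {"fingers":1,"dp":[0,0,0],"yaw":8},
  {"fingers":1,"dp":[0,0,0],"yaw":16},
  {"fingers":1,"dp":[0,0,0],"yaw":24},
  {"fingers":1,"dp":[0,0,0],"yaw":30},
  {"fingers":1,"dp":[0,0,0],"yaw":30},
])

```text
time_s: 9.75
position: [0.6177, -0.3702, 0.1715]
ee_rot: [0.835, 0.55, 0.0, 0.0]
contact_force: [-2.6, 0.7, 6.2]
gripper_width: 0.0108
grip_force: 59.8
```

```bash
python3 -c "from h import *;st()"
```

```text
9.75 [ 0.6177 -0.3702  0.1715] j7 0.54 hx 66.7 F [-2.6  0.7  6.2] M [ 0.18  0.48 -0.05] w 0.0108 g 59.8
```

Call:
apply_moves([
  {"fingers":1,"dp":[0,0,0],"yaw":8},
  {"fingers":1,"dp":[0,0,0],"yaw":16},
  {"fingers":1,"dp":[0,0,0],"yaw":24},
  {"fingers":1,"dp":[0,0,0],"yaw":30},
  {"fingers":1,"dp":[0,0,0],"yaw":30},
])

```text
time_s: 10.25
position: [0.6177, -0.3703, 0.1715]
ee_rot: [0.949, 0.315, 0.0, 0.0]
contact_force: [-3.1, 0.8, 6.9]
gripper_width: 0.0105
grip_force: 59.9
```

```bash
python3 -c "from h import *;st()"
```

```text
10.25 [ 0.6177 -0.3703  0.1715] j7 0.13 hx 36.7 F [-3.1  0.8  6.9] M [ 0.26  0.49 -0.04] w 0.0105 g 59.9
```

Call:
apply_moves([
  {"fingers":1,"dp":[0,0,0],"yaw":8},
  {"fingers":1,"dp":[0,0,0],"yaw":16},
  {"fingers":1,"dp":[0,0,0],"yaw":24},
  {"fingers":1,"dp":[0,0,0],"yaw":24},
])

```text
time_s: 10.65
position: [0.6177, -0.3703, 0.1715]
ee_rot: [0.994, 0.11, 0.0, 0.0]
contact_force: [-2.5, 1.7, 8.2]
gripper_width: 0.0107
grip_force: 60.3
```

```bash
python3 -c "from h import *;st()"
```

```text
10.65 [ 0.6177 -0.3703  0.1715] j7 -0.21 hx 12.7 F [-2.5  1.7  8.2] M [ 0.3   0.58 -0.13] w 0.0107 g 60.3
```

Call:
apply_moves([
  {"fingers":1,"dp":[0,0,0],"yaw":6},
  {"fingers":1,"dp":[0,0,0],"yaw":12},
  {"fingers":1,"dp":[0,0,0],"yaw":16},
  {"fingers":1,"dp":[0,0,0],"yaw":16},
])

```text
time_s: 11.05
position: [0.6177, -0.3703, 0.1715]
ee_rot: [1.0, -0.027, 0.0, 0.0]
contact_force: [-2.1, 1.5, 7.0]
gripper_width: 0.0106
grip_force: 61.2
```

```bash
python3 -c "from h import *;st()"
```

```text
11.05 [ 0.6177 -0.3703  0.1715] j7 -0.43 hx -3.1 F [-2.1  1.5  7. ] M [0.23 0.58 0.53] w 0.0106 g 61.2
```

Call:
apply_moves([
  {"fingers":1,"dp":[0,0,0],"yaw":5},
  {"fingers":1,"dp":[0,0,0],"yaw":5},
  {"fingers":1,"dp":[0,0,0],"yaw":5},
])

```text
time_s: 11.35
position: [0.6177, -0.3702, 0.1716]
ee_rot: [0.998, -0.068, -0.0, 0.001]
contact_force: [-2.9, 0.7, 6.8]
gripper_width: 0.0107
grip_force: 92.4
```

```bash
python3 -c "from h import *;st()"
```

```text
11.35 [ 0.6177 -0.3702  0.1716] j7 -0.5 hx -7.8 F [-2.9  0.7  6.8] M [0.08 0.74 1.97] w 0.0107 g 92.4
```

Call:
apply_moves([
  {"fingers":0.2,"dp":[0,0,0],"yaw":0},
  {"fingers":-1,"dp":[0,0,0],"yaw":0},
  {"fingers":-1,"dp":[0,0,0],"yaw":0},
  {"fingers":-1,"dp":[0,0,-0.05],"yaw":0},
  {"fingers":-1,"dp":[0,0,-0.1],"yaw":0},
  {"fingers":-1,"dp":[0,0,-0.13],"yaw":0},
])

```text
time_s: 11.95
position: [0.6176, -0.3712, 0.304]
ee_rot: [0.997, -0.071, 0.001, 0.001]
contact_force: [0.2, -0.8, -0.4]
gripper_width: 0.0857
grip_force: 0.0
```

Call:
apply_moves([
  {"fingers":-1,"dp":[-0.036,-0.252,0],"yaw":-37},
  {"fingers":-1,"dp":[-0.036,-0.252,0],"yaw":-37},
  {"fingers":-1,"dp":[-0.036,-0.252,0],"yaw":-37},
  {"fingers":-1,"dp":[-0.036,-0.252,0],"yaw":-37},
  {"fingers":-1,"dp":[-0.036,-0.252,0],"yaw":-37},
  {"fingers":-1,"dp":[-0.036,-0.252,0],"yaw":-37},
  {"fingers":-1,"dp":[-0.036,-0.252,0],"yaw":-37},
])

```text
time_s: 12.65
position: [0.6175, -0.1133, 0.3002]
ee_rot: [0.968, 0.251, 0.0, -0.0]
contact_force: [0.7, -0.1, 0.4]
gripper_width: 0.0852
grip_force: 0.0
```

Run:
```python
from h import *
st();im,c=shot('wrist','w3');shot('top','t3');shot('scene','s3')
```

```text
12.65 [ 0.6175 -0.1133  0.3002] j7 -0.37 hx 29.1 F [ 0.7 -0.1  0.4] M [-0.01 -0.03  0.03] w 0.0852 g 0.0
```

View pics/w3.png

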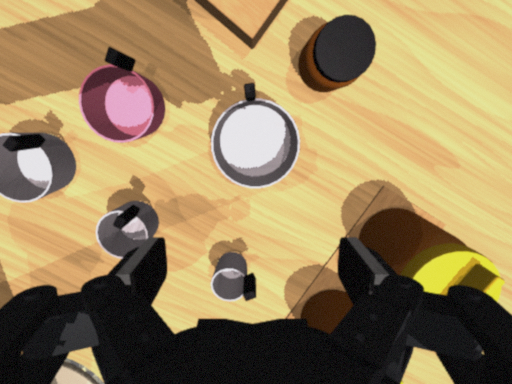

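```bash
cat >> h.py <<'E'
def cup(im,c,xy,rad,zb=0,n='wrist',smax=60):
    "cup centre/radius from rim circle at z=.06+zb; grip top at .106+zb; xy approx centre"
    H,S,V=cv2.split(cv2.cvtColor(im,cv2.COLOR_BGR2HSV))
    g=np.indices(H.shape)[::-1];P=ray(n,np.stack([g[0].ravel(),g[1].ravel()],1),.06+zb,c)[:,:2].reshape(*H.shape,2)
    near=np.linalg.norm(P-np.array(xy),axis=2)<rad+.03
    m=(S<smax)&(V>60)&near;m=cv2.morphologyEx(m.astype(np.uint8),cv2.MORPH_OPEN,np.ones((3,3)))
    B=sorted(blobs(m,30),key=lambda b:-b[0][4]);lab=B[0][2]
    hu=cv2.convexHull(np.argwhere(lab)[:,::-1].astype(np.float32))[:,0]
    Q=(ray(n,hu,.06+zb,c)[:,:2]*1000).astype(np.float32);e,r=cv2.minEnclosingCircle(Q);el=cv2.fitEllipse(Q)
    print('rim',np.round(e,1),'r',round(r,1),'ell',np.round(el[0],1),np.round(el[1],1))
    d=(V<45)&(np.linalg.norm(P-np.array(e)/1000,axis=2)<rad+.045)
    for s_,ce,_ in blobs(d,25):
        G=ray(n,ce,.09+zb,c)[0];v=G[:2]-np.array(el[0])/1000;print(' dark',s_,'at.09',G.round(4),'rad',round(np.hypot(*v)*1000,1),'head',round(np.degrees(np.arctan2(v[1],v[0])),1))
E
python3 - <<'E'
from h import *
im=cv2.imread('pics/w3.png');c=cam('wrist');e=ray('wrist',[(255,142),(28,165),(127,230),(228,282)],.06,c);print(e.round(3))
cup(im,c,e[0,:2],.058);cup(im,c,e[3,:2],.02);cup(im,c,e[2,:2],.037)
t=cv2.imread('pics/t3.png');
H,S,V=cv2.split(cv2.cvtColor(t,cv2.COLOR_BGR2HSV));ct=cam('top')
roi=np.zeros_like(H,bool);roi[210:290,110:180]=1
for st_,ce,_ in blobs((V<60)&roi,100): print('mat',ray('top',ce,0,ct).round(4))
g=(S<75)&(V>90);g[:170]=0;g[225:]=0;g[:,:110]=0;g[:,165:]=0
for st_,ce,_ in blobs(g,100): print('canister',st_,ray('top',ce,.12,ct).round(4))
b=cv2.resize(t[170:290,100:190],None,fx=6,fy=5,interpolation=cv2.INTER_CUBIC);cv2.imwrite('pics/t3c.png',b)
E
```

```text
[[ 0.648 -0.105  0.06 ]
 [ 0.478  0.144  0.06 ]
 [ 0.455 -0.006  0.06 ]
 [ 0.45  -0.169  0.06 ]]
rim [ 645.1 -106.5] r 58.1 ell [ 645.2 -106.4] [115.6 115.7]
 dark [246  85   9  16 108] at.09 [ 0.6955 -0.0721  0.09  ] rad 60.9 head 34.3
rim [ 458.  -166.7] r 40.3 ell [ 456.1 -167.5] [53.1 85.5]
 dark [243 274  12  25 238] at.09 [ 0.4762 -0.1897  0.09  ] rad 29.9 head -47.9
rim [447.4 -18.6] r 56.4 ell [446.2  -9.1] [ 80.2 115.3]
 dark [114 205  26  24 280] at.09 [ 0.4897 -0.0045  0.09  ] rad 43.7 head 6.0
 dark [ 102  238   64   52 1563] at.09 [ 0.4309 -0.053   0.09  ] rad 46.6 head -109.2
mat [[0.4489 0.3718 0.    ]]
canister [122 187  34  23 565] [[0.6007 0.3611 0.12  ]]
```

View pics/t3c.png

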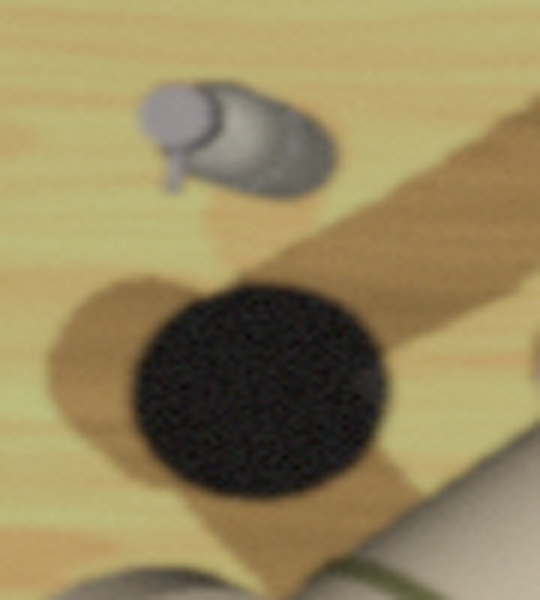

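Call:
apply_moves([
  {"fingers":0.1,"dp":[0.09,0.002,0],"yaw":-5},
  {"fingers":0.1,"dp":[0.09,0.002,0.02],"yaw":-5},
  {"fingers":0.1,"dp":[0.09,0.002,0.07],"yaw":-5},
  {"fingers":0.1,"dp":[0.09,0.002,0.12],"yaw":-5},
  {"fingers":0.1,"dp":[0.09,0.002,0.16],"yaw":-5},
  {"fingers":0.1,"dp":[0.09,0.002,0.16],"yaw":-5},
])

```text
time_s: 13.4
position: [0.694, -0.0748, 0.135]
ee_rot: [0.957, 0.291, -0.004, -0.001]
contact_force: [-0.7, 0.1, 0.0]
gripper_width: 0.0386
grip_force: 0.0
```

Run:
```python
from h import *
st();im,c=shot('wrist','w4');H,S,V=cv2.split(cv2.cvtColor(im,cv2.COLOR_BGR2HSV))
ct=cam('top');print('cap',ray('top',[(130,193.6)],.206,ct).round(3))
print('pred grip px',proj('wrist',[[.6975,-.0715,.106]],c))
cv2.imwrite('pics/w4c.png',im[100:384,60:460])
```

```text
13.4 [ 0.694  -0.0748  0.135 ] j7 -0.26 hx 33.8 F [-0.7  0.1  0. ] M [ 0.06  0.04 -0.02] w 0.0386 g 0.0
cap [[0.602 0.362 0.206]]
pred grip px [[251.18047892 219.70119187]]
```

View pics/w4c.png

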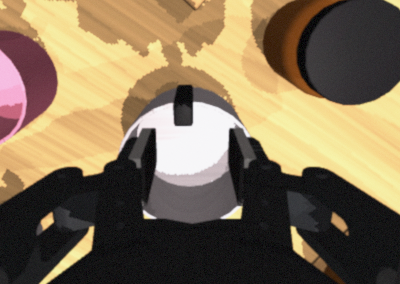

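Run:
```python
from h import *
im=cv2.imread('pics/w4.png');c=cam('wrist');st();print(im[180:232:2,243].sum(1).tolist())
G=ray('wrist',[(243,212),(243,219)],.106,c);p=manip.get_state()['position'];print(G.round(4),[tool(g-p).round(4) for g in G])
```

```text
13.45 [ 0.6957 -0.0756  0.1385] j7 -0.27 hx 33.8 F [-0.   0.5  1.2] M [-0.05 -0.02 -0.01] w 0.0384 g 0.0
[382, 372, 279, 55, 30, 47, 46, 61, 46, 21, 43, 56, 125, 167, 182, 171, 174, 164, 169, 175, 170, 154, 154, 621, 741, 737]
[[ 0.6996 -0.066   0.106 ]
 [ 0.6957 -0.0686  0.106 ]] [array([ 0.0086, -0.0057,  0.0325]), array([ 0.0041, -0.0058,  0.0325])]
```

Call:
apply_moves([
  {"fingers":0.1,"dp":[0.006,-0.006,0],"yaw":0},
  {"fingers":0.1,"dp":[0.006,-0.006,0.03],"yaw":0},
  {"fingers":0.1,"dp":[0.006,-0.006,0.061],"yaw":0},
  {"fingers":0.1,"dp":[0.006,-0.006,0.061],"yaw":0},
  {"fingers":1,"dp":[0.006,-0.006,0.061],"yaw":0},
  {"fingers":1,"dp":[0.006,-0.006,0.061],"yaw":0},
  {"fingers":1,"dp":[0.006,-0.006,0.061],"yaw":0},
  {"fingers":1,"dp":[0.006,-0.006,0.061],"yaw":0},
  {"fingers":1,"dp":[0.006,-0.006,0.061],"yaw":0},
], force=60)

```text
time_s: 14.35
position: [0.7002, -0.0658, 0.0822]
ee_rot: [0.956, 0.292, 0.002, 0.001]
contact_force: [-0.3, 0.0, 8.7]
gripper_width: 0.0112
grip_force: 59.3
```

Call:
apply_moves([
  {"fingers":1,"dp":[0,0,-0.01],"yaw":0},
  {"fingers":1,"dp":[0,0,-0.03],"yaw":0},
  {"fingers":1,"dp":[0,0,-0.07],"yaw":0},
  {"fingers":1,"dp":[0,0,-0.11],"yaw":0},
  {"fingers":1,"dp":[0,0,-0.15],"yaw":0},
  {"fingers":1,"dp":[0,0,-0.15],"yaw":0},
])

```text
time_s: 14.95
position: [0.7008, -0.0671, 0.2371]
ee_rot: [0.957, 0.292, 0.004, 0.002]
contact_force: [0.2, -1.2, -1.5]
gripper_width: 0.0111
grip_force: 58.6
```

Run:
```python
from h import *
st();im,c=shot('scene','s5');shot('wrist','w5')
go((.5,.25,.23,80),(.412,.423,.23,126))
```

```text
14.95 [ 0.7008 -0.0671  0.2371] j7 -0.35 hx 33.9 F [ 0.2 -1.2 -1.5] M [-0.01 -0.1   0.02] w 0.0111 g 58.6
dp [0.011, -0.373, 0.001] yaw -46.0 rows 8.0
dp [0.035, -0.565, 0.001] yaw -92.0 rows 6.0
```

Call:
apply_moves([
  {"fingers":1,"dp":[0.01,-0.373,0],"yaw":-46},
  {"fingers":1,"dp":[0.01,-0.373,0],"yaw":-46},
  {"fingers":1,"dp":[0.01,-0.373,0],"yaw":-46},
  {"fingers":1,"dp":[0.01,-0.373,0],"yaw":-46},
  {"fingers":1,"dp":[0.01,-0.373,0],"yaw":-46},
  {"fingers":1,"dp":[0.01,-0.373,0],"yaw":-46},
  {"fingers":1,"dp":[0.01,-0.373,0],"yaw":-46},
  {"fingers":1,"dp":[0.01,-0.373,0],"yaw":-46},
  {"fingers":1,"dp":[0.035,-0.565,0],"yaw":-92},
  {"fingers":1,"dp":[0.035,-0.565,0],"yaw":-92},
])

```text
time_s: 16.05
position: [0.4523, 0.3399, 0.2287]
ee_rot: [0.66, 0.751, -0.001, 0.0]
contact_force: [0.4, 0.1, -2.2]
gripper_width: 0.0109
grip_force: 58.9
```

Run:
```python
from h import *
st();go((.410,.425,.15,126),(.410,.425,.084,126))
im=cv2.imread('pics/w5.png')
```

```text
16.05 [0.4523 0.3399 0.2287] j7 -0.14 hx 97.4 F [ 0.4  0.1 -2.2] M [ 0.14 -0.1  -0.02] w 0.0109 g 58.9
dp [0.09, -0.031, 0.079] yaw -28.6 rows 4.0
dp [0.09, -0.031, 0.145] yaw -28.6 rows 2.0
```

Call:
apply_moves([
  {"fingers":1,"dp":[0.09,-0.031,0.03],"yaw":-28.6},
  {"fingers":1,"dp":[0.09,-0.031,0.03],"yaw":-28.6},
  {"fingers":1,"dp":[0.09,-0.031,0.08],"yaw":-28.6},
  {"fingers":1,"dp":[0.09,-0.031,0.08],"yaw":-28.6},
  {"fingers":1,"dp":[0.09,-0.031,0.08],"yaw":-28.6},
  {"fingers":1,"dp":[0.09,-0.031,0.08],"yaw":-28.6},
  {"fingers":1,"dp":[0.09,-0.031,0.08],"yaw":-28.6},
])

```text
time_s: 16.75
position: [0.4124, 0.4245, 0.1499]
ee_rot: [0.457, 0.89, 0.0, 0.0]
contact_force: [0.4, -0.6, -1.2]
gripper_width: 0.011
grip_force: 59.1
```

Run:
```python
from h import *
st();go((.410,.425,.084,126))
im,c=shot('wrist','w6');b=shot('top','t6')[0];p=manip.get_state()['position']
cup(b,cam('top'),(p[:2]-.065*np.array([np.cos(np.radians(126)),np.sin(np.radians(126))])),.058,p[2]-.082,n='top')
cv2.imwrite('pics/m6.png',np.vstack([cv2.resize(im,(640,480))[:300], cv2.resize(b[180:270,90:210],(640,300),interpolation=cv2.INTER_CUBIC)]))
```

```text
16.75 [0.4124 0.4245 0.1499] j7 0.16 hx 125.6 F [ 0.4 -0.6 -1.2] M [0.06 0.03 0.02] w 0.011 g 59.1
dp [0.002, -0.002, 0.066] yaw -0.4 rows 2.0
rim [446.4 367.1] r 64.0 ell [448.5 367.9] [118.9 127.1]
 dark [140 228  23  41 296] at.09 [0.4501 0.297  0.158 ] rad 70.9 head -88.7
 dark [ 99 247  16  27 208] at.09 [0.4066 0.4319 0.158 ] rad 76.5 head 123.3
```

View pics/m6.png

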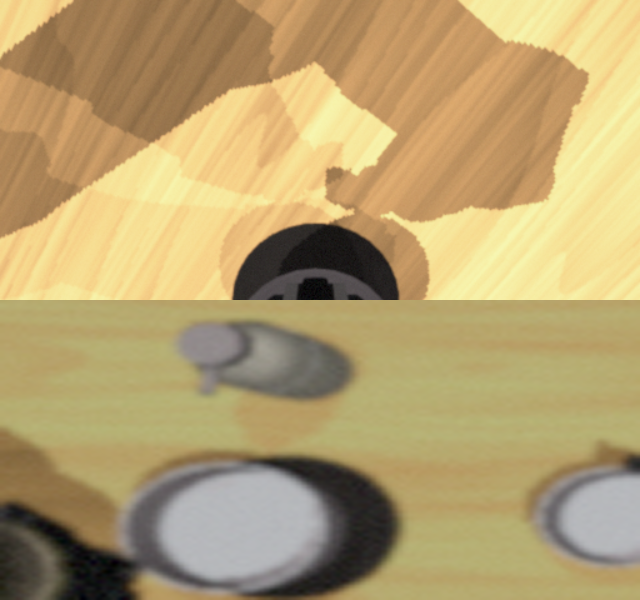

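Call:
apply_moves([
  {"fingers":1,"dp":[0.002,-0.001,0.03],"yaw":-0.4},
  {"fingers":1,"dp":[0.002,-0.001,0.055],"yaw":-0.4},
  {"fingers":1,"dp":[0.002,-0.001,0.067],"yaw":-0.4},
  {"fingers":1,"dp":[0.002,-0.001,0.067],"yaw":-0.4},
  {"fingers":1,"dp":[0.002,-0.001,0.067],"yaw":-0.4},
  {"fingers":0.1,"dp":[0.002,-0.001,0.067],"yaw":-0.4},
  {"fingers":0.1,"dp":[0.002,-0.001,0.067],"yaw":-0.4},
  {"fingers":0.1,"dp":[0.002,-0.001,0.067],"yaw":-0.4},
  {"fingers":0.1,"dp":[0.002,-0.001,0.02],"yaw":-0.4},
  {"fingers":0.1,"dp":[0.002,-0.001,-0.03],"yaw":-0.4},
])

```text
time_s: 17.85
position: [0.4094, 0.4248, 0.1792]
ee_rot: [0.453, 0.891, -0.002, -0.0]
contact_force: [0.8, 1.1, 1.1]
gripper_width: 0.038
grip_force: 0.0
```

Call:
apply_moves([
  {"fingers":0.1,"dp":[0,0,-0.05],"yaw":0},
  {"fingers":0.1,"dp":[0,0,-0.1],"yaw":0},
  {"fingers":0.1,"dp":[0,0,-0.1],"yaw":0},
])

```text
time_s: 18.15
position: [0.4125, 0.4271, 0.286]
ee_rot: [0.453, 0.891, 0.005, 0.001]
contact_force: [1.3, -0.1, -0.5]
gripper_width: 0.0386
grip_force: 0.0
```

Run:
```python
from h import *
st();go((.45,.24,.28,40),(.47,.13,.28,-13))
b,c=shot('top','t7')
cup(b,c,(.449,.371),.058,n='top')
cup(b,c,(.463,.16),.047,n='top')
cup(b,c,(.443,.0),.037,n='top')
```

```text
18.15 [0.4125 0.4271 0.286 ] j7 0.06 hx 126.1 F [ 1.3 -0.1 -0.5] M [-0.01 -0.01 -0.04] w 0.0386 g 0.0
dp [-0.173, -0.08, 0.005] yaw 86.1 rows 11.0
dp [-0.274, -0.129, 0.004] yaw 139.1 rows 7.0
rim [446.6 369.1] r 63.2 ell [446.9 369.2] [121.3 125. ]
 dark [145 229  18  19  56] at.09 [0.4833 0.3087 0.09  ] rad 70.6 head -59.0
 dark [144 249  19  20  46] at.09 [0.4118 0.309  0.09  ] rad 69.7 head -120.3
rim [463.1 160.5] r 48.3 ell [463.6 160.4] [93.3 96. ]
rim [443.    1.8] r 37.4 ell [443.1   2. ] [71.8 74.7]
```

Call:
apply_moves([
  {"fingers":0.1,"dp":[-0.285,-0.081,0.03],"yaw":-41},
  {"fingers":0.1,"dp":[-0.285,-0.081,0.03],"yaw":-41},
  {"fingers":0.1,"dp":[-0.285,-0.081,0.03],"yaw":-41},
  {"fingers":0.1,"dp":[-0.285,-0.081,0.03],"yaw":-41},
  {"fingers":0.1,"dp":[-0.285,-0.081,0.03],"yaw":-41},
  {"fingers":0.1,"dp":[-0.285,-0.081,0.03],"yaw":-41},
  {"fingers":0.1,"dp":[-0.285,-0.081,0.03],"yaw":-41},
  {"fingers":0.1,"dp":[-0.285,-0.081,0.03],"yaw":-41},
  {"fingers":0.1,"dp":[-0.285,-0.081,0.03],"yaw":-41},
])

```text
time_s: 19.1
position: [0.512, 0.1488, 0.2487]
ee_rot: [0.111, 0.994, -0.0, -0.001]
contact_force: [-0.8, 0.7, 0.5]
gripper_width: 0.0385
grip_force: 0.0
```

Run:
```python
from h import *
st();im,c=shot('wrist','w8');cup(im,c,(.463,.1605),.047)
p=manip.get_state()['position']
H,S,V=cv2.split(cv2.cvtColor(im,cv2.COLOR_BGR2HSV));u=proj('wrist',[[.514,.149,.106]],c)[0];print(u)
g=np.indices(V.shape)[::-1];m=(V<75)&(S<110)&(np.hypot(g[0]-u[0],g[1]-u[1])<40)
for s_,ce,_ in blobs(m,40): print(s_,ce.round(1),tool(ray('wrist',ce,.106,c)[0]-p).round(4))
cv2.imwrite('pics/w8c.png',cv2.resize(im[60:300,120:400],None,fx=2,fy=2))
```

```text
19.1 [0.512  0.1488 0.2487] j7 1.19 hx 167.2 F [-0.8  0.7  0.5] M [-0.01 -0.01 -0.04] w 0.0385 g 0.0
rim [464. 160.] r 47.0 ell [464.  160.1] [93.5 93.6]
 dark [246 173   9  22 118] at.09 [0.5111 0.1474 0.09  ] rad 48.8 head -15.0
[253.06938137 187.95438532]
[245 172  11  23 189] [250.2 184.5] [ 0.0014 -0.0026  0.1428]
```

View pics/w8c.png

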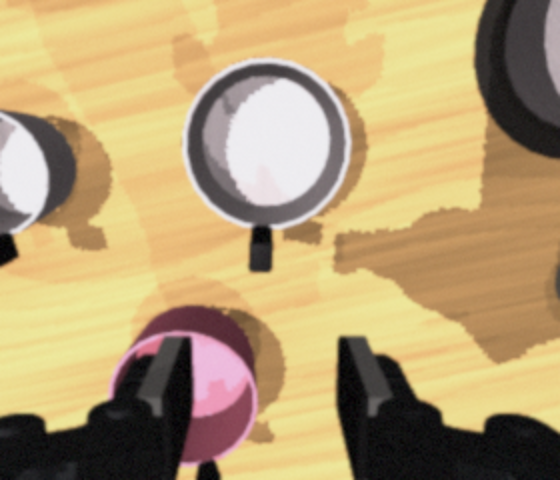

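Call:
apply_moves([
  {"fingers":0.1,"dp":[-0.0026,-0.0026,0.05],"yaw":3},
  {"fingers":0.1,"dp":[-0.0026,-0.0026,0.1],"yaw":3},
  {"fingers":0.1,"dp":[-0.0026,-0.0026,0.14],"yaw":3},
  {"fingers":0.1,"dp":[-0.0026,-0.0026,0.169],"yaw":3},
  {"fingers":0.1,"dp":[-0.0026,-0.0026,0.169],"yaw":3},
  {"fingers":1,"dp":[-0.0026,-0.0026,0.169],"yaw":3},
  {"fingers":1,"dp":[-0.0026,-0.0026,0.169],"yaw":3},
  {"fingers":1,"dp":[-0.0026,-0.0026,0.169],"yaw":3},
  {"fingers":1,"dp":[-0.0026,-0.0026,0.169],"yaw":3},
  {"fingers":1,"dp":[-0.0026,-0.0026,0.169],"yaw":3},
])

```text
time_s: 20.15
position: [0.5156, 0.1452, 0.0817]
ee_rot: [0.138, 0.99, 0.001, 0.001]
contact_force: [-0.4, 1.3, 9.5]
gripper_width: 0.011
grip_force: 61.4
```

```bash
python3 -c "from h import *;st()"
```

```text
20.15 [0.5156 0.1452 0.0817] j7 1.3 hx 164.2 F [-0.4  1.3  9.5] M [ 0.16  0.14 -0.03] w 0.011 g 61.4
```

Call:
apply_moves([
  {"fingers":1,"dp":[0,0,-0.01],"yaw":0},
  {"fingers":1,"dp":[0,0,-0.03],"yaw":0},
  {"fingers":1,"dp":[0,0,-0.07],"yaw":0},
  {"fingers":1,"dp":[0,0,-0.11],"yaw":0},
  {"fingers":1,"dp":[0,0,-0.16],"yaw":0},
  {"fingers":1,"dp":[0,0,-0.18],"yaw":0},
  {"fingers":1,"dp":[0,0,-0.18],"yaw":0},
])

```text
time_s: 20.85
position: [0.5157, 0.1447, 0.2641]
ee_rot: [0.138, 0.99, 0.002, 0.002]
contact_force: [-1.0, -0.2, -1.7]
gripper_width: 0.0115
grip_force: 60.0
```

Run:
```python
from h import *
st();go((.447-.053*np.cos(np.radians(54)),.369-.053*np.sin(np.radians(54)),.26,54))
b,c=shot('top','t9');cup(b,c,(.447,.369),.058,n='top')
```

```text
20.85 [0.5157 0.1447 0.2641] j7 1.15 hx 164.1 F [-1.  -0.2 -1.7] M [-0.01 -0.05  0.01] w 0.0115 g 60.0
dp [0.146, 0.147, 0.004] yaw 110.1 rows 13.0
rim [449.  352.6] r 79.7 ell [448.9 353.6] [149.2 154.2]
```

Call:
apply_moves([
  {"fingers":1,"dp":[0.145,0.148,0],"yaw":110},
  {"fingers":1,"dp":[0.145,0.148,0],"yaw":110},
  {"fingers":1,"dp":[0.145,0.148,0],"yaw":110},
  {"fingers":1,"dp":[0.145,0.148,0],"yaw":110},
  {"fingers":1,"dp":[0.145,0.148,0],"yaw":110},
  {"fingers":1,"dp":[0.145,0.148,0],"yaw":110},
  {"fingers":1,"dp":[0.145,0.148,0],"yaw":110},
  {"fingers":1,"dp":[0.145,0.148,0],"yaw":110},
  {"fingers":1,"dp":[0.145,0.148,0],"yaw":110},
  {"fingers":1,"dp":[0.145,0.148,0],"yaw":110},
])

```text
time_s: 21.9
position: [0.4146, 0.326, 0.259]
ee_rot: [0.776, 0.631, -0.001, 0.0]
contact_force: [0.1, -0.3, -1.6]
gripper_width: 0.0113
grip_force: 60.0
```

Call:
apply_moves([
  {"fingers":1,"dp":[0,0,0],"yaw":24},
  {"fingers":1,"dp":[0,0,0],"yaw":24},
  {"fingers":1,"dp":[0,0,0],"yaw":24},
  {"fingers":1,"dp":[0,0,0],"yaw":24},
  {"fingers":1,"dp":[0,0,0],"yaw":24},
  {"fingers":1,"dp":[0,0,0],"yaw":24},
])

```text
time_s: 22.5
position: [0.4153, 0.3264, 0.2599]
ee_rot: [0.888, 0.46, -0.0, 0.0]
contact_force: [0.3, -0.3, -1.2]
gripper_width: 0.0115
grip_force: 60.0
```

Run:
```python
from h import *
st();go((.417,.3266,.13,54),(.417,.3266,.088,54))
b,c=shot('top','t10');cv2.imwrite('pics/t10c.png',cv2.resize(b[180:300,80:220],(700,600),interpolation=cv2.INTER_CUBIC))
```

```text
22.5 [0.4153 0.3264 0.2599] j7 -0.76 hx 54.8 F [ 0.3 -0.3 -1.2] M [-0.05 -0.01  0.01] w 0.0115 g 60.0
dp [0.001, 0.001, 0.13] yaw 0.8 rows 3.0
dp [0.001, 0.001, 0.172] yaw 0.8 rows 1.0
```

View pics/t10c.png

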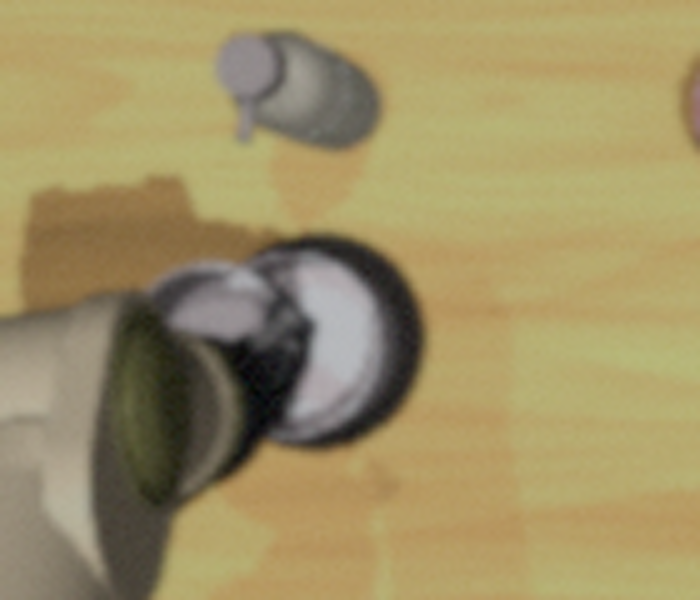

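Call:
apply_moves([
  {"fingers":1,"dp":[0.001,0.001,0.05],"yaw":0.8},
  {"fingers":1,"dp":[0.001,0.001,0.09],"yaw":0.8},
  {"fingers":1,"dp":[0.001,0.001,0.12],"yaw":0.8},
  {"fingers":1,"dp":[0.001,0.001,0.14],"yaw":0.8},
  {"fingers":1,"dp":[0.001,0.001,0.155],"yaw":0.8},
  {"fingers":1,"dp":[0.001,0.001,0.165],"yaw":0.8},
  {"fingers":1,"dp":[0.001,0.001,0.172],"yaw":0.8},
  {"fingers":1,"dp":[0.001,0.001,0.173],"yaw":0.8},
  {"fingers":1,"dp":[0.001,0.001,0.173],"yaw":0.8},
])

```text
time_s: 23.45
position: [0.4171, 0.3269, 0.0876]
ee_rot: [0.892, 0.453, 0.0, -0.0]
contact_force: [0.1, 0.7, -1.7]
gripper_width: 0.0111
grip_force: 60.0
```

```bash
python3 -c "from h import *;st()"
```

```text
23.45 [0.4171 0.3269 0.0876] j7 -0.49 hx 53.8 F [ 0.1  0.7 -1.7] M [-0.09 -0.02 -0.01] w 0.0111 g 60.0
```

Call:
apply_moves([
  {"fingers":0.5,"dp":[0,0,0],"yaw":0},
  {"fingers":0.25,"dp":[0,0,0],"yaw":0},
  {"fingers":0.25,"dp":[0,0,0],"yaw":0},
  {"fingers":0.25,"dp":[0,0,-0.03],"yaw":0},
  {"fingers":0.25,"dp":[0,0,-0.08],"yaw":0},
  {"fingers":0.25,"dp":[0,0,-0.13],"yaw":0},
  {"fingers":0.25,"dp":[0,0,-0.17],"yaw":0},
  {"fingers":0.1,"dp":[-0.226,0.25,-0.17],"yaw":59},
  {"fingers":0.1,"dp":[-0.226,0.25,-0.17],"yaw":59},
  {"fingers":0.1,"dp":[-0.226,0.25,-0.17],"yaw":59},
])

```text
time_s: 24.45
position: [0.4473, 0.1789, 0.2579]
ee_rot: [0.971, 0.24, 0.001, -0.001]
contact_force: [1.5, -0.8, -0.4]
gripper_width: 0.0384
grip_force: 0.0
```

Run:
```python
from h import *
st();go((.485,-.002,.24,-5))
```

```text
24.45 [0.4473 0.1789 0.2579] j7 -0.86 hx 27.8 F [ 1.5 -0.8 -0.4] M [-0.01 -0.05 -0.05] w 0.0384 g 0.0
dp [-0.051, 0.178, 0.018] yaw 32.8 rows 4.0
```

Call:
apply_moves([
  {"fingers":0.1,"dp":[-0.051,0.178,0.018],"yaw":32.8},
  {"fingers":0.1,"dp":[-0.051,0.178,0.018],"yaw":32.8},
  {"fingers":0.1,"dp":[-0.051,0.178,0.018],"yaw":32.8},
  {"fingers":0.1,"dp":[-0.051,0.178,0.018],"yaw":32.8},
  {"fingers":0.1,"dp":[-0.051,0.178,0.018],"yaw":32.8},
  {"fingers":0.1,"dp":[-0.051,0.178,0.018],"yaw":32.8},
])

```text
time_s: 25.05
position: [0.486, -0.0018, 0.2393]
ee_rot: [0.999, -0.042, -0.0, -0.0]
contact_force: [0.2, 0.6, -0.4]
gripper_width: 0.0382
grip_force: 0.0
```

Run:
```python
from h import *
st();im,c=shot('wrist','w11');b,ct=shot('top','t11');p=manip.get_state()['position']
H,S,V=cv2.split(cv2.cvtColor(im,cv2.COLOR_BGR2HSV));u=proj('wrist',[[.485,-.002,.106]],c)[0];print(u)
g=np.indices(V.shape)[::-1];m=(V<75)&(S<110)&(np.hypot(g[0]-u[0],g[1]-u[1])<50)
for s_,ce,_ in blobs(m,40): print(s_,ce.round(1),tool(ray('wrist',ce,.106,c)[0]-p).round(4),ray('wrist',ce,.106,c)[0].round(4))
cup(im,c,(.443,.002),.037)
cup(b,ct,(.447,.369),.058,n='top');
cv2.imwrite('pics/m11.png',np.hstack([cv2.resize(im[100:340,130:390],(400,370)),cv2.resize(b[200:290,100:190],(370,370),interpolation=cv2.INTER_CUBIC)]))
```

```text
25.05 [ 0.486  -0.0018  0.2393] j7 -0.92 hx -4.8 F [ 0.2  0.6 -0.4] M [ 0.02 -0.   -0.01] w 0.0382 g 0.0
[251.99264076 187.759922  ]
[232 172  25  23 233] [248.5 183.4] [ 0.0036 -0.0011  0.1332] [0.4895 0.0009 0.106 ]
[250 199  30  39 312] [268.5 222.3] [-0.0362  0.0185  0.1332] [ 0.4483 -0.0154  0.106 ]
rim [447.7   1.1] r 40.1 ell [446.7   1.2] [72.2 80.2]
 dark [243 172  12  22 196] at.09 [0.4872 0.001  0.09  ] rad 40.5 head -0.4
 dark [203 229  13  35 282] at.09 [0.4188 0.0487 0.09  ] rad 55.1 head 120.5
 dark [289 229  13  35 277] at.09 [ 0.4111 -0.0409  0.09  ] rad 55.2 head -130.2
 dark [308 238   6   7  26] at.09 [ 0.418  -0.0594  0.09  ] rad 67.1 head -115.4
rim [446.8 370.2] r 61.7 ell [447.2 370.9] [119.8 121.2]
 dark [145 229  19  39 207] at.09 [0.4517 0.308  0.09  ] rad 63.1 head -85.9
```

View pics/m11.png

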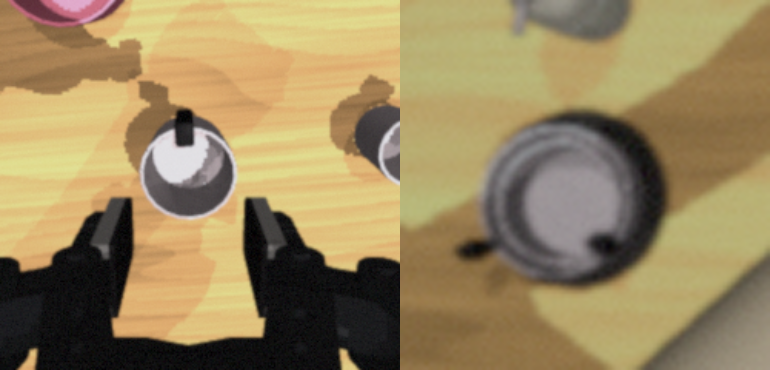

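Call:
apply_moves([
  {"fingers":0.1,"dp":[0,-0.002,0.05],"yaw":-2},
  {"fingers":0.1,"dp":[0,-0.002,0.1],"yaw":-2},
  {"fingers":0.1,"dp":[0,-0.002,0.14],"yaw":-2},
  {"fingers":0.1,"dp":[0,-0.002,0.159],"yaw":-2},
  {"fingers":0.1,"dp":[0,-0.002,0.159],"yaw":-2},
  {"fingers":1,"dp":[0,-0.002,0.159],"yaw":-2},
  {"fingers":1,"dp":[0,-0.002,0.159],"yaw":-2},
  {"fingers":1,"dp":[0,-0.002,0.159],"yaw":-2},
  {"fingers":1,"dp":[0,-0.002,0.159],"yaw":-2},
  {"fingers":1,"dp":[0,-0.002,0.159],"yaw":-2},
])

```text
time_s: 26.15
position: [0.4871, 0.0011, 0.0815]
ee_rot: [1.0, -0.024, 0.001, -0.0]
contact_force: [0.3, 0.2, 8.3]
gripper_width: 0.0112
grip_force: 61.6
```

```bash
python3 -c "from h import *;st()"
```

```text
26.15 [0.4871 0.0011 0.0815] j7 -0.65 hx -2.7 F [0.3 0.2 8.3] M [0.08 0.12 0.01] w 0.0112 g 61.6
```

Call:
apply_moves([
  {"fingers":1,"dp":[0,0,-0.01],"yaw":0},
  {"fingers":1,"dp":[0,0,-0.03],"yaw":0},
  {"fingers":1,"dp":[0,0,-0.07],"yaw":0},
  {"fingers":1,"dp":[0,0,-0.11],"yaw":0},
  {"fingers":1,"dp":[0,0,-0.16],"yaw":0},
  {"fingers":1,"dp":[0,0,-0.18],"yaw":0},
  {"fingers":1,"dp":[0,0,-0.18],"yaw":0},
])

```text
time_s: 26.85
position: [0.4874, 0.0011, 0.2632]
ee_rot: [1.0, -0.023, 0.003, -0.001]
contact_force: [0.3, 1.1, -1.1]
gripper_width: 0.0108
grip_force: 60.4
```

Run:
```python
from h import *
st();a=np.radians(42);go((.447+.043*np.cos(a),.371+.043*np.sin(a),.26,42))
im,c=shot('wrist','w12');b,ct=shot('top','t12');cup(b,ct,(.4435,.002),.037,.182,n='top')
```

```text
26.85 [0.4874 0.0011 0.2632] j7 -1.02 hx -2.7 F [ 0.3  1.1 -1.1] M [-0.02 -0.07  0.01] w 0.0108 g 60.4
dp [-0.027, -0.398, 0.004] yaw -44.7 rows 8.0
rim [444.4   3.2] r 66.8 ell [449.9  10.9] [106.8 135.7]
```

Call:
apply_moves([
  {"fingers":1,"dp":[-0.027,-0.398,0.004],"yaw":-44.7},
  {"fingers":1,"dp":[-0.027,-0.398,0.004],"yaw":-44.7},
  {"fingers":1,"dp":[-0.027,-0.398,0.004],"yaw":-44.7},
  {"fingers":1,"dp":[-0.027,-0.398,0.004],"yaw":-44.7},
  {"fingers":1,"dp":[-0.027,-0.398,0.004],"yaw":-44.7},
  {"fingers":1,"dp":[-0.027,-0.398,0.004],"yaw":-44.7},
  {"fingers":1,"dp":[-0.027,-0.398,0.004],"yaw":-44.7},
  {"fingers":1,"dp":[-0.027,-0.398,0.004],"yaw":-44.7},
  {"fingers":1,"dp":[-0.027,-0.398,0.004],"yaw":-44.7},
  {"fingers":1,"dp":[-0.027,-0.398,0.004],"yaw":-44.7},
])

```text
time_s: 27.95
position: [0.4773, 0.4003, 0.2541]
ee_rot: [0.933, 0.359, -0.001, 0.001]
contact_force: [-0.7, -1.0, -0.6]
gripper_width: 0.0109
grip_force: 60.4
```

Run:
```python
from h import *
st();a=np.radians(42);go((.447+.043*np.cos(a),.371+.043*np.sin(a),.0925,42))
```

```text
27.95 [0.4773 0.4003 0.2541] j7 -1.05 hx 42.1 F [-0.7 -1.  -0.6] M [-0.   -0.03  0.  ] w 0.0109 g 60.4
dp [0.001, 0.001, 0.162] yaw 0.1 rows 4.0
```

Call:
apply_moves([
  {"fingers":1,"dp":[0.001,0.001,0.04],"yaw":0},
  {"fingers":1,"dp":[0.001,0.001,0.08],"yaw":0},
  {"fingers":1,"dp":[0.001,0.001,0.11],"yaw":0},
  {"fingers":1,"dp":[0.001,0.001,0.13],"yaw":0},
  {"fingers":1,"dp":[0.001,0.001,0.145],"yaw":0},
  {"fingers":1,"dp":[0.001,0.001,0.155],"yaw":0},
  {"fingers":1,"dp":[0.001,0.001,0.16],"yaw":0},
  {"fingers":1,"dp":[0.001,0.001,0.16],"yaw":0},
  {"fingers":1,"dp":[0.001,0.001,0.16],"yaw":0},
])

```text
time_s: 28.85
position: [0.4802, 0.3998, 0.097]
ee_rot: [0.934, 0.358, 0.001, -0.0]
contact_force: [1.0, 1.1, -0.3]
gripper_width: 0.0111
grip_force: 60.4
```

```bash
python3 -c "from h import *;st()"
```

```text
28.85 [0.4802 0.3998 0.097 ] j7 -0.88 hx 41.9 F [ 1.   1.1 -0.3] M [ 0.02 -0.02  0.01] w 0.0111 g 60.4
```

Call:
apply_moves([
  {"fingers":1,"dp":[0,0,0.005],"yaw":0},
  {"fingers":1,"dp":[0,0,0.005],"yaw":0},
  {"fingers":0.5,"dp":[0,0,0.005],"yaw":0},
  {"fingers":0.25,"dp":[0,0,0.005],"yaw":0},
  {"fingers":0.25,"dp":[0,0,0.005],"yaw":0},
  {"fingers":0.25,"dp":[0,0,-0.03],"yaw":0},
  {"fingers":0.25,"dp":[0,0,-0.08],"yaw":0},
  {"fingers":0.25,"dp":[0,0,-0.12],"yaw":0},
  {"fingers":0.25,"dp":[0,0,-0.16],"yaw":0},
  {"fingers":0.25,"dp":[0,0,-0.16],"yaw":0},
])

```text
time_s: 29.85
position: [0.4821, 0.4002, 0.2614]
ee_rot: [0.934, 0.358, 0.004, -0.001]
contact_force: [0.4, 0.6, 0.5]
gripper_width: 0.0323
grip_force: 0.0
```

Call:
apply_moves([
  {"fingers":0.1,"dp":[-0.404,0.43,0],"yaw":-90},
  {"fingers":0.1,"dp":[-0.404,0.43,0],"yaw":-90},
  {"fingers":0.1,"dp":[-0.404,0.43,0],"yaw":-90},
  {"fingers":0.1,"dp":[-0.404,0.43,0],"yaw":-90},
  {"fingers":0.1,"dp":[-0.404,0.43,0],"yaw":-90},
  {"fingers":0.1,"dp":[-0.404,0.43,0],"yaw":-90},
  {"fingers":0.1,"dp":[-0.404,0.43,0],"yaw":-90},
  {"fingers":0.1,"dp":[-0.404,0.43,0],"yaw":-90},
  {"fingers":0.1,"dp":[-0.404,0.43,0],"yaw":-90},
  {"fingers":0.1,"dp":[-0.404,0.43,0],"yaw":-90},
])

```text
time_s: 30.85
position: [0.4687, -0.0928, 0.2561]
ee_rot: [0.449, 0.894, 0.0, -0.0]
contact_force: [0.5, -0.1, 0.2]
gripper_width: 0.0383
grip_force: 0.0
```

Run:
```python
from h import *
st();go((.4685,-.1915,.24,132));b,ct=shot('top','t13')
cup(b,ct,(.447,.371),.058,n='top')
```

```text
30.85 [ 0.4687 -0.0928  0.2561] j7 0.98 hx 126.6 F [ 0.5 -0.1  0.2] M [-0.01 -0.03 -0.05] w 0.0383 g 0.0
dp [-0.079, -0.059, 0.016] yaw -5.4 rows 3.0
rim [445.9 369.1] r 63.0 ell [446.9 369.3] [120.6 125.6]
 dark [142 231  21  38 113] at.09 [0.4315 0.312  0.09  ] rad 59.3 head -105.1
```

Call:
apply_moves([
  {"fingers":0.1,"dp":[-0.079,-0.059,0.016],"yaw":-5.4},
  {"fingers":0.1,"dp":[-0.079,-0.059,0.016],"yaw":-5.4},
  {"fingers":0.1,"dp":[-0.079,-0.059,0.016],"yaw":-5.4},
  {"fingers":0.1,"dp":[-0.079,-0.059,0.016],"yaw":-5.4},
  {"fingers":0.1,"dp":[-0.079,-0.059,0.016],"yaw":-5.4},
])

```text
time_s: 31.4
position: [0.4685, -0.1884, 0.24]
ee_rot: [0.409, 0.913, 0.0, -0.0]
contact_force: [0.7, 0.0, 1.3]
gripper_width: 0.0382
grip_force: 0.0
```

Run:
```python
from h import *
st();im,c=shot('wrist','w14');p=manip.get_state()['position']
u=proj('wrist',[[.4685,-.1915,.106]],c)[0];print(u)
H,S,V=cv2.split(cv2.cvtColor(im,cv2.COLOR_BGR2HSV))
g=np.indices(V.shape)[::-1];m=(V<75)&(S<110)&(np.hypot(g[0]-u[0],g[1]-u[1])<40)
for s_,ce,_ in blobs(m,40): print(s_,ce.round(1),tool(ray('wrist',ce,.106,c)[0]-p).round(4),ray('wrist',ce,.106,c)[0].round(4))
cup(im,c,(.4465,-.167),.028)
b=cv2.imread('pics/t13.png')
cv2.imwrite('pics/m14.png',np.hstack([cv2.resize(im[60:300,120:380],(400,370)),cv2.resize(b[200:290,100:190],(370,370),interpolation=cv2.INTER_CUBIC)]))
```

```text
31.4 [ 0.4685 -0.1884  0.24  ] j7 1.28 hx 131.7 F [0.7 0.  1.3] M [ 0.04 -0.01  0.05] w 0.0382 g 0.0
[250.55952139 190.17190566]
[250 174  13  25 206] [255.6 187.3] [0.0003 0.0024 0.1341] [ 0.4702 -0.1861  0.106 ]
rim [ 447.2 -168.5] r 28.0 ell [ 447.1 -168.4] [55.  55.6]
 dark [251 175   9  11  89] at.09 [ 0.4674 -0.1837  0.09  ] rad 25.4 head -37.0
```

View pics/m14.png

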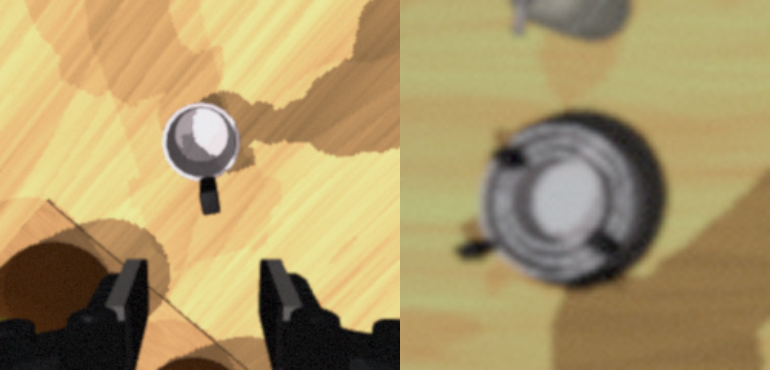

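Call:
apply_moves([
  {"fingers":0.1,"dp":[-0.003,0.003,0.05],"yaw":-10},
  {"fingers":0.1,"dp":[-0.003,0.003,0.1],"yaw":-10},
  {"fingers":0.1,"dp":[-0.003,0.003,0.14],"yaw":-10},
  {"fingers":0.1,"dp":[-0.003,0.003,0.159],"yaw":-10},
  {"fingers":0.1,"dp":[-0.003,0.003,0.159],"yaw":-10},
  {"fingers":1,"dp":[-0.003,0.003,0.159],"yaw":-10},
  {"fingers":1,"dp":[-0.003,0.003,0.159],"yaw":-10},
  {"fingers":1,"dp":[-0.003,0.003,0.159],"yaw":-10},
  {"fingers":1,"dp":[-0.003,0.003,0.159],"yaw":-10},
  {"fingers":1,"dp":[-0.003,0.003,0.159],"yaw":-10},
])

```text
time_s: 32.45
position: [0.4738, -0.1898, 0.0825]
ee_rot: [0.328, 0.945, 0.0, 0.001]
contact_force: [1.0, 1.3, 9.3]
gripper_width: 0.0111
grip_force: 61.1
```

```bash
python3 -c "from h import *;st()"
```

```text
32.45 [ 0.4738 -0.1898  0.0825] j7 1.58 hx 141.7 F [1.  1.3 9.3] M [ 0.31 -0.04  0.02] w 0.0111 g 61.1
```

Call:
apply_moves([
  {"fingers":1,"dp":[0,0,-0.01],"yaw":0},
  {"fingers":1,"dp":[0,0,-0.03],"yaw":0},
  {"fingers":1,"dp":[0,0,-0.07],"yaw":0},
  {"fingers":1,"dp":[0,0,-0.11],"yaw":0},
  {"fingers":1,"dp":[0,0,-0.16],"yaw":0},
  {"fingers":1,"dp":[0,0,-0.18],"yaw":0},
  {"fingers":1,"dp":[0,0,-0.18],"yaw":0},
])

```text
time_s: 33.15
position: [0.4737, -0.1903, 0.265]
ee_rot: [0.328, 0.945, 0.001, 0.003]
contact_force: [-0.1, -0.5, -1.5]
gripper_width: 0.011
grip_force: 60.0
```

Run:
```python
from h import *
st();a=np.radians(-42);go((.447+.034*np.cos(a),.370+.034*np.sin(a),.26,138))
```

```text
33.15 [ 0.4737 -0.1903  0.265 ] j7 1.42 hx 141.7 F [-0.1 -0.5 -1.5] M [-0.02 -0.01  0.02] w 0.011 g 60.0
dp [0.334, 0.421, 0.005] yaw 3.7 rows 11.0
```

Call:
apply_moves([
  {"fingers":1,"dp":[0.334,0.421,0],"yaw":3.7},
  {"fingers":1,"dp":[0.334,0.421,0],"yaw":3.7},
  {"fingers":1,"dp":[0.334,0.421,0],"yaw":3.7},
  {"fingers":1,"dp":[0.334,0.421,0],"yaw":3.7},
  {"fingers":1,"dp":[0.334,0.421,0],"yaw":3.7},
  {"fingers":1,"dp":[0.334,0.421,0],"yaw":3.7},
  {"fingers":1,"dp":[0.334,0.421,0],"yaw":3.7},
  {"fingers":1,"dp":[0.334,0.421,0],"yaw":3.7},
  {"fingers":1,"dp":[0.334,0.421,0],"yaw":3.7},
  {"fingers":1,"dp":[0.334,0.421,0],"yaw":3.7},
])

```text
time_s: 34.15
position: [0.4706, 0.3118, 0.2604]
ee_rot: [0.358, 0.934, -0.001, -0.0]
contact_force: [1.7, 0.2, 0.2]
gripper_width: 0.0107
grip_force: 59.9
```

Run:
```python
from h import *
st();go((.4725,.3475,.14,138))
b,ct=shot('top','t15');cup(b,ct,(.447,.371),.058,n='top')
```

```text
34.15 [0.4706 0.3118 0.2604] j7 0.38 hx 138.0 F [1.7 0.2 0.2] M [-0.   -0.05 -0.05] w 0.0107 g 59.9
dp [0.022, 0.028, 0.12] yaw 0.0 rows 3.0
rim [443.  368.2] r 63.4 ell [445.9 369.3] [118.8 126.3]
 dark [120 223   6  11  29] at.09 [0.5109 0.4134 0.09  ] rad 78.6 head 34.1
 dark [130 227  20  26 168] at.09 [0.4666 0.3608 0.09  ] rad 22.4 head -22.3
 dark [152 231  11  25  68] at.09 [0.4696 0.3006 0.09  ] rad 72.7 head -71.0
 dark [146 257  15  11  47] at.09 [0.4091 0.3154 0.09  ] rad 65.3 head -124.3
```

Call:
apply_moves([
  {"fingers":1,"dp":[0.022,0.028,0.0],"yaw":0},
  {"fingers":1,"dp":[0.022,0.028,0.04],"yaw":0},
  {"fingers":1,"dp":[0.022,0.028,0.04],"yaw":0},
  {"fingers":1,"dp":[0.022,0.028,0.04],"yaw":0},
  {"fingers":1,"dp":[0.022,0.028,0.04],"yaw":0},
])

```text
time_s: 34.7
position: [0.4747, 0.3447, 0.2223]
ee_rot: [0.359, 0.933, 0.0, 0.0]
contact_force: [0.1, -0.2, -0.8]
gripper_width: 0.011
grip_force: 59.8
```

Run:
```python
from h import *
st();go((.4725,.3475,.14,138),(.4725,.3475,.0985,138))
```

```text
34.7 [0.4747 0.3447 0.2223] j7 0.36 hx 137.9 F [ 0.1 -0.2 -0.8] M [-0.   -0.03  0.01] w 0.011 g 59.8
dp [0.004, 0.001, 0.082] yaw -0.1 rows 2.0
dp [0.004, 0.001, 0.124] yaw -0.1 rows 1.0
```

Call:
apply_moves([
  {"fingers":1,"dp":[0.003,0,0.0],"yaw":0},
  {"fingers":1,"dp":[0.003,0,0.04],"yaw":0},
  {"fingers":1,"dp":[0.003,0,0.07],"yaw":0},
  {"fingers":1,"dp":[0.003,0,0.09],"yaw":0},
  {"fingers":1,"dp":[0.003,0,0.105],"yaw":0},
  {"fingers":1,"dp":[0.003,0,0.115],"yaw":0},
  {"fingers":1,"dp":[0.003,0,0.123],"yaw":0},
  {"fingers":1,"dp":[0.003,0,0.123],"yaw":0},
  {"fingers":1,"dp":[0.003,0,0.123],"yaw":0},
])

```text
time_s: 35.6
position: [0.4721, 0.3479, 0.0989]
ee_rot: [0.358, 0.934, 0.0, 0.0]
contact_force: [-0.1, 0.8, -0.3]
gripper_width: 0.011
grip_force: 59.9
```

```bash
python3 -c "from h import *;st()"
```

```text
35.6 [0.4721 0.3479 0.0989] j7 0.44 hx 138.0 F [-0.1  0.8 -0.3] M [-0.03  0.02 -0.02] w 0.011 g 59.9
```

Call:
apply_moves([
  {"fingers":1,"dp":[0,0,0.001],"yaw":0},
  {"fingers":0.5,"dp":[0,0,0.001],"yaw":0},
  {"fingers":0.25,"dp":[0,0,0.001],"yaw":0},
  {"fingers":0.25,"dp":[0,0,0.001],"yaw":0},
  {"fingers":0.25,"dp":[0,0,-0.03],"yaw":0},
  {"fingers":0.25,"dp":[0,0,-0.08],"yaw":0},
  {"fingers":0.25,"dp":[0,0,-0.13],"yaw":0},
  {"fingers":0.25,"dp":[0,0,-0.18],"yaw":0},
  {"fingers":0.25,"dp":[0,0,-0.2],"yaw":0},
  {"fingers":0.25,"dp":[0,0,-0.2],"yaw":0},
])

```text
time_s: 36.6
position: [0.473, 0.3484, 0.3019]
ee_rot: [0.358, 0.934, 0.003, 0.001]
contact_force: [0.1, -0.7, -0.8]
gripper_width: 0.0319
grip_force: 0.0
```

Call:
apply_moves([
  {"fingers":1,"dp":[-0.128,0.097,0],"yaw":0},
  {"fingers":1,"dp":[-0.128,0.097,0],"yaw":0},
  {"fingers":1,"dp":[-0.128,0.097,0],"yaw":0},
  {"fingers":1,"dp":[-0.128,0.097,0],"yaw":0},
  {"fingers":1,"dp":[-0.128,0.097,0],"yaw":0},
  {"fingers":1,"dp":[-0.128,0.097,0],"yaw":0},
])

```text
time_s: 37.2
position: [0.6306, 0.3342, 0.2968]
ee_rot: [0.358, 0.934, -0.001, -0.001]
contact_force: [0.0, 0.1, 0.5]
gripper_width: 0.0
grip_force: 0.0
```

Run:
```python
from h import *
st();im,c=shot('wrist','w16');b,ct=shot('top','t16')
print(proj('wrist',[[.602,.362,.206],[.447,.371,.06]],c).round(1))
cv2.imwrite('pics/m16.png',np.hstack([cv2.resize(im,(493,370)),cv2.resize(b[200:290,105:180],(307,370),interpolation=cv2.INTER_CUBIC)]))
```

```text
37.2 [0.6306 0.3342 0.2968] j7 0.5 hx 138.0 F [0.  0.1 0.5] M [-0.02  0.02  0.  ] w 0.0 g 0.0
[[254.9 151.7]
 [171.3  33. ]]
```

View pics/m16.png

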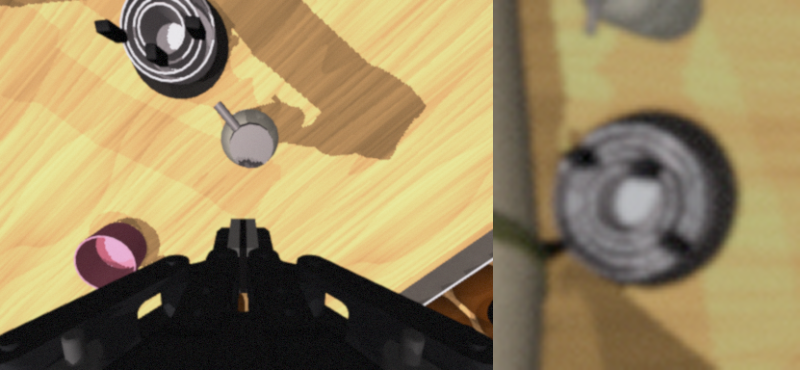

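Run:
```python
from h import *
im=cv2.imread('pics/w16.png');c=cam('wrist');hsv=cv2.cvtColor(im,cv2.COLOR_BGR2HSV)
print(im[147,225:295:3].tolist());print(im[115:178:3,260].tolist())
print('cap@',ray('wrist',[(259.6,147.5)],.206,c).round(4));p=manip.get_state()['position'];print(p,tool(ray('wrist',[(259.6,147.5)],.206,c)[0]-p).round(4))
```

```text
[[135, 205, 234], [131, 198, 231], [120, 131, 137], [138, 151, 157], [154, 164, 174], [164, 163, 176], [166, 165, 179], [166, 163, 178], [166, 166, 178], [163, 163, 175], [160, 161, 174], [163, 163, 175], [159, 159, 172], [158, 157, 171], [158, 156, 169], [158, 159, 171], [160, 157, 169], [159, 159, 169], [161, 159, 170], [149, 148, 161], [89, 95, 100], [80, 100, 115], [85, 132, 171], [105, 159, 196]]
[[88, 93, 100], [97, 103, 107], [97, 105, 112], [107, 114, 120], [74, 78, 81], [158, 158, 170], [163, 164, 173], [165, 164, 177], [162, 162, 172], [165, 164, 174], [161, 160, 172], [163, 161, 174], [163, 162, 172], [162, 161, 172], [165, 164, 175], [160, 159, 171], [155, 156, 166], [121, 122, 132], [68, 69, 73], [80, 79, 86], [116, 174, 223]]
cap@ [[0.6017 0.3675 0.206 ]]
[0.63023168 0.33488455 0.2978416 ] [0.0429 0.0054 0.0919]
```

Call:
apply_moves([
  {"fingers":1,"dp":[0.043,0.006,0],"yaw":0},
  {"fingers":1,"dp":[0.043,0.006,0],"yaw":0},
  {"fingers":1,"dp":[0.043,0.006,0.05],"yaw":0},
  {"fingers":1,"dp":[0.043,0.006,0.075],"yaw":0},
  {"fingers":1,"dp":[0.043,0.006,0.075],"yaw":0},
  {"fingers":1,"dp":[0.043,0.006,0.083],"yaw":0},
  {"fingers":1,"dp":[0.043,0.006,0.086],"yaw":0},
  {"fingers":1,"dp":[0.043,0.006,0.088],"yaw":0},
  {"fingers":1,"dp":[0.043,0.006,0.088],"yaw":0},
])

```text
time_s: 38.2
position: [0.6041, 0.368, 0.2115]
ee_rot: [0.358, 0.934, 0.001, 0.0]
contact_force: [-1.6, 1.1, 3.8]
gripper_width: -0.0001
grip_force: 2.1
```

```bash
python3 -c "from h import *;st()"
```

```text
38.2 [0.6041 0.368  0.2115] j7 0.47 hx 138.0 F [-1.6  1.1  3.8] M [0.25 0.46 0.02] w -0.0001 g 2.1
```

Call:
apply_moves([
  {"fingers":1,"dp":[0,0,0.003],"yaw":0},
  {"fingers":1,"dp":[0,0,0.006],"yaw":0},
  {"fingers":1,"dp":[0,0,0.008],"yaw":0},
  {"fingers":1,"dp":[0,0,0.009],"yaw":0},
  {"fingers":1,"dp":[0,0,0.009],"yaw":0},
])

```text
time_s: 38.7
position: [0.6042, 0.3681, 0.2041]
ee_rot: [0.358, 0.934, 0.001, 0.0]
contact_force: [-5.9, 0.1, 17.9]
gripper_width: 0.0004
grip_force: 8.6
```

```bash
python3 -c "from h import *;st()"
```

```text
38.7 [0.6042 0.3681 0.2041] j7 0.48 hx 138.0 F [-5.9  0.1 17.9] M [-0.16  1.39  0.03] w 0.0004 g 8.6
```

Call:
apply_moves([
  {"fingers":1,"dp":[0,0,-0.01],"yaw":0},
  {"fingers":1,"dp":[0,0,-0.05],"yaw":0},
  {"fingers":1,"dp":[0,0,-0.1],"yaw":0},
  {"fingers":1,"dp":[-0.03,0,-0.12],"yaw":0},
  {"fingers":1,"dp":[-0.04,0,-0.12],"yaw":0},
  {"fingers":1,"dp":[-0.04,0,-0.12],"yaw":0},
  {"fingers":1,"dp":[-0.04,0,-0.12],"yaw":0},
  {"fingers":1,"dp":[-0.04,0,-0.12],"yaw":0},
])

```text
time_s: 39.5
position: [0.6324, 0.3416, 0.3197]
ee_rot: [0.358, 0.934, -0.001, -0.001]
contact_force: [-0.1, -0.4, 0.4]
gripper_width: 0.0
grip_force: 0.0
```

Run:
```python
from h import *
st();b,ct=shot('top','t17');w,c=shot('wrist','w17');a=cv2.imread('pics/t16.png')
print('stack diff',cv2.absdiff(a,b)[220:280,118:170].mean(),'blurred max',cv2.blur(cv2.absdiff(a,b),(5,5))[225:275,125:165].max())
cup(b,ct,(.447,.371),.058,n='top')
K=np.array([.447,.371]);cup(w,c,K,.058)
# per-cup rim pixels predicted for flat nesting vs bright edges in the wrist view
V=cv2.cvtColor(w,cv2.COLOR_BGR2GRAY).astype(float);t=np.radians(np.arange(0,360,10))
for n,r,zb in(('a',.0565,0),('b',.0455,.005),('c',.0355,.010),('d',.0265,.015)):
    P=np.c_[K[0]+r*np.cos(t),K[1]+r*np.sin(t),np.full(36,.06+zb)];u=proj('wrist',P,c)
    ins=(u[:,0]>2)&(u[:,0]<509)&(u[:,1]>2)&(u[:,1]<381)
    best=[(round(np.median([cv2.getRectSubPix(V.astype(np.float32),(1,1),tuple(map(float,q)))[0,0] for q in proj('wrist',P[ins]+[dx,dy,dz],c)]),0),dx,dy,dz) for dx in(-.004,-.002,0,.002,.004) for dy in(-.004,-.002,0,.002,.004) for dz in(0,)]
    print(n,ins.sum(),max(best))
```

```text
39.5 [0.6324 0.3416 0.3197] j7 0.49 hx 138.1 F [-0.1 -0.4  0.4] M [ 0.03 -0.01  0.04] w 0.0 g 0.0
stack diff 3.493696581196581 blurred max 14
rim [447.2 368.7] r 63.8 ell [447.1 369.1] [119.7 126.6]
 dark [144 228  17  13  52] at.09 [0.494  0.3185 0.09  ] rad 68.9 head -47.1
 dark [146 257  14  11  44] at.09 [0.4091 0.318  0.09  ] rad 63.7 head -126.7
rim [451.1 374. ] r 60.9 ell [450.6 373.1] [115.6 120.7]
 dark [ 179    9   54   93 1019] at.09 [0.511  0.3927 0.09  ] rad 63.5 head 18.0
 dark [191  28  20  22 247] at.09 [0.4791 0.3992 0.09  ] rad 38.7 head 42.5
 dark [105  32  30  19 321] at.09 [0.4182 0.3282 0.09  ] rad 55.3 head -125.8
 dark [153  54  22  21 247] at.09 [0.4697 0.3479 0.09  ] rad 31.6 head -52.8
a 28 (np.float32(210.0), 0, 0.002, 0)
b 31 (np.float32(207.0), 0, -0.002, 0)
c 36 (np.float32(182.0), 0.002, 0, 0)
d 36 (np.float32(202.0), 0, -0.002, 0)
```

```bash
python3 -c "from bench import manip;print(manip.finish_job())"
```

```text
the job is handed in; nothing more can be done
None
```

I handed the job in at about 40 s. Both lids are screwed to their stops, and cups a to d (cup_e was not in this start) are nested flat on the mat with their grips apart. The spray cap was pressed to its stop and then released, though I did not check that it sprang back up.

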